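# Load the plate dryer under its counterweighted hood

### The arm

A 6-joint arm with a two-finger parallel gripper is mounted at the origin on the work surface. World frame = base frame: x ahead of the robot, y to its left, z up, the work surface at z = 0. Lengths are in m, angles in degrees, forces in N, time in s.
With the tool pointing down it reaches from about 0.375 to 0.9 m from the base axis. Payload 3.1 kg.
Tool frame: the origin (TCP) lies on the centre line of the jaws, within the pads' length; the fingertips stand 25 mm ahead of it and the grasp point (between the pads) lies 6 mm ahead of it; z points along the fingers, y is the line along which they close (so a half turn about z gives the same grasp; the last joint's range is limited). The gripper opens to 87 mm and grips with 3 to 60 N. Pads are 19 mm wide; open, the fingers measure 117 mm over their backs; the gripper's body (75 mm by 190 mm) begins 51 mm behind the grasp point.
Start: joints at [62.252, 30.224, 82.088, -0, 67.689, -10.227], TCP at [0.188, 0.596, 0.248] pointing down, gripper open.
Joint ranges: [-176.69, 176.69], [-43.24, 126.21], [12.49, 139.97], [-82, 262], [0, 151.66], [-163.58, 163.58]. Speed limits (degrees/s): [159.86, 159.86, 180, 180, 180, 180].

### API

Orientations are given as a 3x3 rotation matrix whose columns are the frame's x, y, z axes.
In Python, from rig import bot, cams, models gives the robot as it stands. The module is installed in compiled form; this text tells all that it offers.
- The arm moves only by the shell command python3 -m handwheel 'ROWS' [OPENING]. ROWS is JSON, a list of rows, each a list of 6 numbers: the shift along the world's x, y, z each as a share of 1 m, from -1 to 1, then the turn, a rotation vector about the world's x, y, z each as a share of 2 rad, from -1 to 1. In form: [[dx, dy, dz, wx, wy, wz], ...]. A call has exactly 8 rows; each row is the pose to reach, as a shift and turn from the pose commanded when the call began; what a row does not reach only later rows make up. A row lasts 1/12 s, in which the tool goes at most 41.7 mm and 7.16 degrees, less where a joint would pass 70% of its speed; a pose out of reach is approached as far as the arm can. A call with a number of a shift or a turn outside -1 to 1 is refused whole. A call with a gripper value outside its range is refused whole. OPENING is the opening, from -1 (shut) to 1 (fully open), so that 0 is half open, set as the call begins (- or left out, the last holds). The fingers move at their own pace and stop on an object; the grip force is fixed at half the most. Time passes only in rows, so rows that repeat a pose let the fingers close, or fill a call up. It gives the time, the measured TCP pose, the force, the opening and the grip force at its end, in the units of the state.
- bot.read_state(): the state, without advancing time (a new reading comes with each control period).
- cams.capture(name): name is "scene" or "top"; returns (picture, depth): 420x560x3 uint8, blue, green, red; 420x560 float32, m along the optical axis (not along the pixel's ray), 0 where there is no reading.
- cams.calibration(name): a dict with "mtx" (3x3 intrinsics, pixels), "dist_coeffs" ([k1, k2, p1, p2, k3] as OpenCV has them; the pictures are not rectified), "R" (3x3) and "t" (3): a world point X has camera coordinates R X + t. Camera axes: x right, y down, z forward; pixel columns grow to the right and rows downward; lengths in m; the calibration is good to about 2 mm. A picture is of the moment at which its call begins. calibration takes no time and is no camera call.
- bot.hand_in(): hands the job in; it is judged then, once.
Trained networks look in the newest picture that a camera, given by its name, has taken for a name from the list of things; names that differ only in an ending like _2 or _b are one class to them, and where a whole thing is asked for, a point or a joint stands for the part that bears it (a point fixed in the world has none). Each returns a list of dicts, best first, with "conf" (0 to 1); they miss things now and then, are a little off and sometimes report something else, mostly with a low value. They report only what shows in the picture. A call takes as long as a camera call. They do not tell look-alikes from the thing itself.
- models.spot_in(query, camera): "position" ([column, row] in pixels, amid what is visible of it).
- models.tip_of(query, camera): "position" ([column, row] in pixels: a listed point, or the origin of a listed thing).
The state is a dict: "time_s": time; "joint_positions": joint angles; "qvel": joint speeds; "tau": joint torques, N m; "position": TCP position; "tcp_rot": TCP orientation; "force": force on the tool from outside, world axes, zero at the start; "moment": the same for the moment, N m; "opening": opening from 0.0 (shut) to 1.0 (fully open); "grasp_force": force on a finger pad.
Only numpy, scipy, OpenCV 4.12 (cv2) and the standard library are available. Lean on these libraries where they do the work, as an engineer would, in place of code of your own. Each camera call takes 0.05 s, during which the arm holds its last target. There are 200 camera calls.

### The job

Swing the dryer's clear hood up past its balance point so that it stays open by itself, then use the lifter like a spatula to carry every sample plate from the bench mat into the dryer, set down flat and side by side on its floor, well in under the hood. When all are in, lay the lifter back on its pad, and swing the hood fully shut. Never touch the sample plates with the gripper itself, and leave the other things on the bench alone.

Things in the scene. Friction and masses are not known exactly. Their poses are not given: they have to be found in the camera images.
- dryer: Fixed low dryer on the bench. Origin: bench level, mid loading place; +x to its back (hinge), +y along the hinge. Flat floor 20 mm up, x -100 to +65 mm, open at the front (-x). Walls 54 mm high: sides inner faces y +-135 (x -60 to +65), back inner face x +59 mm. Three plates fit at x +5, y -87, 0, +87 mm; well in = plate origin at x -32 to +22 mm. Left or right of the lifter.
- hood (a joint): Hood angle, rad: 0 = shut (clear panel level over the dryer), 1.6 = fully open (upright at the back). Damped, with a steel counterweight above the hinge: below about 0.8 rad it falls shut slowly, above that it goes on to fully open by itself and stays. 1 to 3 N at the bar moves it.
- hood_bar (a point): Middle of the hood's handle: round dark bar 10 mm thick, 110 mm long, parallel to the hinge, held by rods at its ends; 54 mm of free air between it and the clear panel's edge. It lies 200 mm from the hinge line and 18 mm above the panel's plane (shut: x -125, z 86 mm in the dryer's frame) and turns with the hood.
- hood_hinge (a point): Point on the hinge line in the middle of the dryer's width, fixed to the dryer at x = +75, y = 0, z = 68 mm in the dryer's frame; the hinge runs along the dryer's y.
- mat: Thin black bench mat, 170 x 290 mm, look only (no thickness to speak of), on the other side of the lifter from the dryer; the plates start on it, side by side. Origin in its middle on the bench surface.
- plate0: Steel sample plate, 84 (x) x 72 (y) x 16 mm high, 0.15 kg, four white spots on top; two or three are present. Origin: centre of its underside. The top 4 mm is the plate; it stands on two runners along x, 12 mm high, 10 wide, at y +-30 mm, leaving a tunnel along x beneath it, 50 mm wide and 12 mm high, open at both ends, for the lifter's blade.
- plate1: Steel sample plate, 84 (x) x 72 (y) x 16 mm high, 0.15 kg, four white spots on top; two or three are present. Origin: centre of its underside. The top 4 mm is the plate; it stands on two runners along x, 12 mm high, 10 wide, at y +-30 mm, leaving a tunnel along x beneath it, 50 mm wide and 12 mm high, open at both ends, for the lifter's blade.
- plate2: Steel sample plate, 84 (x) x 72 (y) x 16 mm high, 0.15 kg, four white spots on top; two or three are present. Origin: centre of its underside. The top 4 mm is the plate; it stands on two runners along x, 12 mm high, 10 wide, at y +-30 mm, leaving a tunnel along x beneath it, 50 mm wide and 12 mm high, open at both ends, for the lifter's blade.
- lifter: Spatula with upright grip, 0.14 kg. Steel blade 32 mm wide, 3 mm thick, from x -15 to +115 mm, pointing along +x. Origin: underside of the blade, straight below the grip. Black grip 30 (x) x 24 (y) mm, 28 to 78 mm above the origin, held from above across its y. With the blade fully under a plate, the plate's centre is about 65 mm ahead of the origin.
- pad: Blue cloth pad, 170 x 60 mm, look only, on the bench in the middle where the lifter lies, blade pointing along the pad's +x. Origin: where the lifter's origin belongs (it starts within 5 mm of it).
- reagent: Bystander: amber bottle, 60 mm wide, 130 mm high. Origin under its centre.
- beaker: Bystander: glass beaker, 72 mm wide, 90 mm high. Origin under its centre.
- flask: Bystander: conical flask, 80 mm wide, 110 mm high. Origin under its centre.
- jar: Bystander: white jar, 56 mm wide, 60 mm high. Origin under its centre.
- ring: Bystander: cork flask ring, 90 mm wide, 30 mm high. Origin under its centre.
- driver: Bystander: red-handled screwdriver, some 200 mm long, lying at the back.
Not all that is in view belongs to the job. What is shaped like the lifter but yellow is not meant.

How it is judged:
By the outcome, as a careful person would: the job done as asked, in the order asked, and still so for the second after the job is handed in, with the robot touching nothing.
Of plate0, plate1, plate2 only 2 to 3 are there at a start; the rules pass over those that are not, and their reading is None.
At some moment in a run one of plate0, plate1, plate2, lifter may be knocked a few centimetres aside while the robot is not near it.
It also fails if it takes over 210 s, if anything falls off the work surface, if the arm or the gripper's body presses on something with over 40 N, if the wrist force passes 120 N, or if a joint passes its speed limit or range.

## Working session

There is one attempt and no reset: what is moved stays moved. The work goes in short steps, Python scripts to look and compute and a shell command to move; the robot and the scene stay as the last step left them, time stands still between calls to the robot, and variables do not carry over. Pictures are saved under pics/ and viewed, at most 14 in all, crops included, and the job is handed in when it is done.

```bash
mkdir -p pics; cat > h.py <<'E'
import numpy as np, cv2, json
from rig import bot, cams, models
def cal(n):
    c=cams.calibration(n); return np.array(c["mtx"],float),np.array(c["dist_coeffs"],float),np.array(c["R"],float),np.array(c["t"],float).ravel()
def ray(n,px):
    K,d,R,t=cal(n); p=cv2.undistortPoints(np.array(px,float).reshape(-1,1,2),K,d).reshape(-1,2)
    v=np.c_[p,np.ones(len(p))]; return -R.T@t, v@R   # origin, dirs (depth 1)
def at_z(n,px,z):
    o,v=ray(n,px); return o+v*((z-o[2])/v[:,2])[:,None]
def proj(n,X):
    K,d,R,t=cal(n); return cv2.projectPoints(np.array(X,float).reshape(-1,3),cv2.Rodrigues(R)[0],t,K,d)[0].reshape(-1,2)
def cloud(n,D):
    h,w=D.shape; g=np.stack(np.meshgrid(np.arange(w),np.arange(h)),-1).reshape(-1,2)
    o,v=ray(n,g); return (o+v*D.reshape(-1,1)).reshape(h,w,3)
E
python3 - <<'E'
from h import *
np.set_printoptions(precision=3,suppress=True)
for n in ("scene","top"):
    im,D=cams.capture(n); cv2.imwrite(f"pics/{n}0.png",im); np.save(f"{n}0.npy",D)
    K,d,R,t=cal(n); print(n,-R.T@t,R[2],K[0,0])
for n in ("top","scene"):
  for q in ("dryer","hood_bar","plate0","lifter","pad","mat"):
    r=models.tip_of(q,n)
    print(n,q,[(round(a["conf"],2),np.round(a["position"]).tolist(),at_z(n,a["position"],0.086 if q=="hood_bar" else 0)[0].round(3).tolist()) for a in r[:5]])
E
```

```text
scene [ 1.372 -0.557  0.882] [-0.679  0.423 -0.601] 430.34015632634294
top [0.375 0.005 1.356] [ 0.089 -0.017 -0.996] 433.34027728616354
top dryer [(0.56, [344.0, 188.0], [0.56, -0.23, 0.0])]
top hood_bar [(0.81, [348.0, 228.0], [0.429, -0.226, 0.086])]
top plate0 [(0.84, [171.0, 183.0], [0.569, 0.317, 0.0]), (0.76, [230.0, 180.0], [0.579, 0.131, 0.0]), (0.67, [202.0, 190.0], [0.547, 0.22, 0.0])]
top lifter [(0.76, [273.0, 225.0], [0.44, -0.006, 0.0]), (0.7, [354.0, 309.0], [0.182, -0.259, 0.0])]
top pad []
top mat [(0.95, [202.0, 184.0], [0.567, 0.221, 0.0])]
scene dryer [(0.75, [223.0, 270.0], [0.557, -0.235, -0.0])]
scene hood_bar [(0.92, [208.0, 223.0], [0.444, -0.226, 0.086]), (0.58, [349.0, 216.0], [0.618, 0.155, 0.086])]
scene plate0 [(0.81, [348.0, 215.0], [0.533, 0.232, 0.0]), (0.72, [374.0, 214.0], [0.573, 0.311, 0.0]), (0.68, [329.0, 233.0], [0.577, 0.12, 0.0])]
scene lifter [(0.87, [170.0, 202.0], [0.175, -0.256, 0.0]), (0.66, [274.0, 217.0], [0.419, 0.011, 0.0])]
scene pad [(0.83, [272.0, 218.0], [0.42, 0.003, 0.0])]
scene mat [(0.55, [351.0, 221.0], [0.563, 0.22, 0.0]), (0.39, [402.0, 188.0], [0.504, 0.505, 0.0]), (0.21, [274.0, 217.0], [0.421, 0.01, 0.0])]
```

View pics/top0.png

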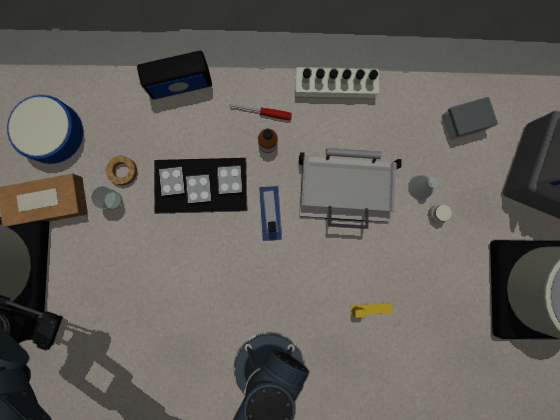

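View pics/scene0.png

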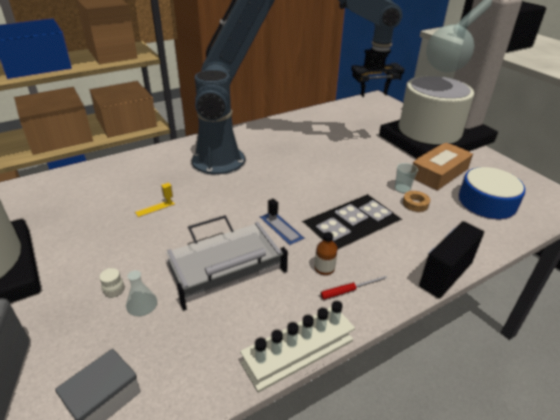

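Top view: the black-gripped lifter is at (272,227) on the blue pad, with a yellow look-alike at (358,311). The plates are at (172,181), (199,189) and (230,180), the dryer at (347,188) and the hood bar at (347,226). I choose the black-gripped lifter and will check it in a crop along with precise poses.

```bash
cat >> h.py <<'E'
def plates(n="top",im=None,zs=0.016,roi=None):
    """clusters of 4 white spots -> list of (centre xyz, yaw deg of long (x) axis)"""
    if im is None: im,_=cams.capture(n)
    S=4; big=cv2.resize(im,None,fx=S,fy=S,interpolation=cv2.INTER_CUBIC)
    g=big.min(2); x0,y0,x1,y1=roi; m=np.zeros_like(g); m[y0*S:y1*S,x0*S:x1*S]=(g[y0*S:y1*S,x0*S:x1*S]>185)*255
    k,_,st,ce=cv2.connectedComponentsWithStats(m)
    c=[(ce[i]+.5)/S-.5 for i in range(1,k) if 40<st[i,4]<1200]
    return np.array(c), [st[i,4] for i in range(1,k)], big
E
python3 - <<'E'
from h import *
np.set_printoptions(precision=4,suppress=True)
im=cv2.imread("pics/top0.png"); D=np.load("top0.npy")
c,a,big=plates(im=im,roi=(155,160,247,212)); print(a)
P=at_z("top",c,0.016)[:,:2]; print(P[P[:,1].argsort()])
crop=cv2.resize(im[150:245,150:280],None,fx=6,fy=6,interpolation=cv2.INTER_CUBIC)[:570,:780]; cv2.imwrite("pics/cropA.png",crop)
C=cloud("top",D)
# blue pad / dryer
hsv=cv2.cvtColor(im,cv2.COLOR_BGR2HSV); m=((hsv[...,0]>100)&(hsv[...,0]<125)&(hsv[...,1]>110)); m[:180]=0;m[245:]=0;m[:,:255]=0;m[:,290:]=0
ys,xs=np.nonzero(m); hull=cv2.minAreaRect(np.c_[xs,ys].astype(np.float32)); b=cv2.boxPoints(hull); print("pad",len(xs),at_z("top",b,0)[:,:2],at_z("top",[hull[0]],0))
# heights
for (u,v) in [(272,227),(268,205),(347,190),(347,226),(172,176),(347,150),(347,210),(347,217),(310,165),(267,140)]: print((u,v),C[v,u])
E
```

```text
[]Traceback (most recent call last):
  File "<stdin>", line 5, in <module>
  File "h.py", line 9, in at_z
    o,v=ray(n,px); return o+v*((z-o[2])/v[:,2])[:,None]
        ~~~^^^^^^
  File "h.py", line 6, in ray
    K,d,R,t=cal(n); p=cv2.undistortPoints(np.array(px,float).reshape(-1,1,2),K,d).reshape(-1,2)
                      ~~~~~~~~~~~~~~~~~~~^^^^^^^^^^^^^^^^^^^^^^^^^^^^^^^^^^^^^^^^
cv2.error: OpenCV(4.12.0) /io/opencv/modules/calib3d/src/undistort.dispatch.cpp:347: error: (-215:Assertion failed) CV_IS_MAT(_src) && CV_IS_MAT(_dst) && (_src->rows == 1 || _src->cols == 1) && (_dst->rows == 1 || _dst->cols == 1) && _src->cols + _src->rows - 1 == _dst->rows + _dst->cols - 1 && (CV_MAT_TYPE(_src->type) == CV_32FC2 || CV_MAT_TYPE(_src->type) == CV_64FC2) && (CV_MAT_TYPE(_dst->type) == CV_32FC2 || CV_MAT_TYPE(_dst->type) == CV_64FC2) in function 'cvUndistortPointsInternal'
```

```bash
python3 - <<'E'
from h import *
im=cv2.imread("pics/top0.png")
cv2.imwrite("pics/cropB.png",cv2.resize(im[140:245,255:410],None,fx=5,fy=5,interpolation=cv2.INTER_CUBIC))
E
```

```text
(no output)
```

View pics/cropB.png

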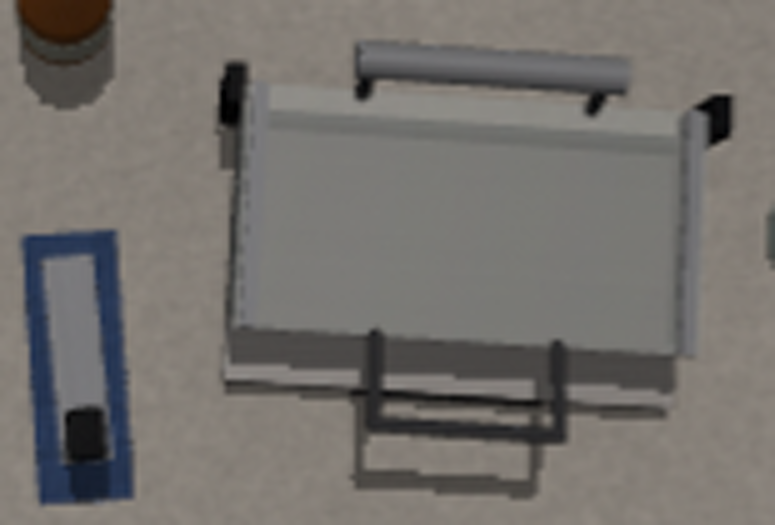

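The crop confirms the lifter: black grip at pixel (272,226) and blade tip at (268.6,191) on the blue pad. The hood is shut, with bar ends at about (329,225.6) and (367.4,227.4).

```bash
sed -i 's/>185/>thr/; s/roi=None/roi=None,thr=150/' h.py; python3 - <<'E'
from h import *
np.set_printoptions(precision=4,suppress=True)
im=cv2.imread("pics/top0.png"); D=np.load("top0.npy")
g=im[160:212,155:247].min(2); print(np.percentile(g,[50,80,90,95,99,100]))
thr=(np.percentile(g,99)+np.percentile(g,85))/2
for thr in (thr,np.percentile(g,95)):
    c,a,big=plates(im=im,roi=(157,162,245,210),thr=thr); print(thr,a)
    if len(c): P=at_z("top",c,0.016)[:,:2]; print(P[P[:,1].argsort()])
C=cloud("top",D)
hsv=cv2.cvtColor(im,cv2.COLOR_BGR2HSV); m=((hsv[...,0]>100)&(hsv[...,0]<125)&(hsv[...,1]>110)); m[:180]=0;m[245:]=0;m[:,:255]=0;m[:,290:]=0
ys,xs=np.nonzero(m); hull=cv2.minAreaRect(np.c_[xs,ys].astype(np.float32)); b=cv2.boxPoints(hull); print("pad",len(xs),at_z("top",b,0)[:,:2],at_z("top",[hull[0]],0))
f=lambda u,v:(255+u/5-.4,140+v/5-.4)
print("bar",at_z("top",[f(370,428),f(562,437)],0.086))
print("walls back inner/outer",at_z("top",[f(262,85),f(690,110)],0.054), "floor front L R",at_z("top",[f(225,383),f(667,411)],0.02))
print("panel front",at_z("top",[f(235,325),f(675,352)],0.068))
print("blade L/R far, near",at_z("top",[f(42,258),f(93,255),f(58,405),f(107,405)],0.003))
print("grip",at_z("top",[f(66,408),f(103,408),f(67,460),f(106,460)],0.078))
for (u,v) in [(272,226),(268,205),(347,190),(347,226),(347,226),(172,176),(347,153),(347,214),(267,140)]: print((u,v),C[v,u])
E
```

```text
[ 16. 121. 147. 157. 159. 159.]
141.5 [np.int32(1), np.int32(693), np.int32(662), np.int32(660), np.int32(650), np.int32(658), np.int32(684), np.int32(710), np.int32(688), np.int32(672), np.int32(649), np.int32(674), np.int32(698)]
[[0.5593 0.114 ]
 [0.6033 0.118 ]
 [0.5565 0.148 ]
 [0.6003 0.1522]
 [0.5304 0.2103]
 [0.5741 0.2151]
 [0.5266 0.2443]
 [0.5704 0.249 ]
 [0.5533 0.2939]
 [0.5971 0.3001]
 [0.5491 0.328 ]
 [0.5926 0.3337]]
157.0 [np.int32(452), np.int32(46), np.int32(398), np.int32(3), np.int32(43), np.int32(41), np.int32(3), np.int32(10), np.int32(11), np.int32(15), np.int32(5), np.int32(8), np.int32(9), np.int32(10), np.int32(3), np.int32(433), np.int32(456), np.int32(452), np.int32(431), np.int32(85), np.int32(16), np.int32(21), np.int32(6), np.int32(23), np.int32(9), np.int32(9), np.int32(17), np.int32(15), np.int32(3), np.int32(27), np.int32(8), np.int32(2), np.int32(446), np.int32(462)]
[[0.5592 0.1142]
 [0.6032 0.1184]
 [0.5564 0.1484]
 [0.6001 0.1521]
 [0.5303 0.2105]
 [0.5738 0.2151]
 [0.5266 0.2444]
 [0.5701 0.2487]
 [0.5955 0.2919]
 [0.5597 0.2929]
 [0.6046 0.297
[... 275 characters left out ...]
ront L R [[ 0.4672 -0.0872  0.02  ]
 [ 0.4535 -0.3626  0.02  ]]
panel front [[ 0.4987 -0.0896  0.068 ]
 [ 0.4862 -0.3546  0.068 ]]
blade L/R far, near [[ 0.5455  0.0274  0.003 ]
 [ 0.5479 -0.0046  0.003 ]
 [ 0.4531  0.016   0.003 ]
 [ 0.4535 -0.0146  0.003 ]]
grip [[ 0.447   0.0106  0.078 ]
 [ 0.4473 -0.0112  0.078 ]
 [ 0.4164  0.0096  0.078 ]
 [ 0.4167 -0.0134  0.078 ]]
(272, 226) [ 0.433  -0.002   0.0797]
(268, 205) [ 0.5027  0.0111 -0.0024]
(347, 190) [ 0.5446 -0.2258  0.0694]
(347, 226) [ 0.4357 -0.2229  0.0846]
(347, 226) [ 0.4357 -0.2229  0.0846]
(172, 176) [0.5875 0.3117 0.0159]
(347, 153) [ 0.6455 -0.2162  0.1243]
(347, 214) [ 0.4758 -0.2339  0.0232]
(267, 140) [0.6851 0.0164 0.1026]
```

```bash
python3 - <<'E'
from h import *
im=cv2.imread("pics/top0.png")
cv2.imwrite("pics/cropA.png",cv2.resize(im[150:245,150:280],None,fx=6,fy=6,interpolation=cv2.INTER_CUBIC))
E
```

```text
(no output)
```

View pics/cropA.png

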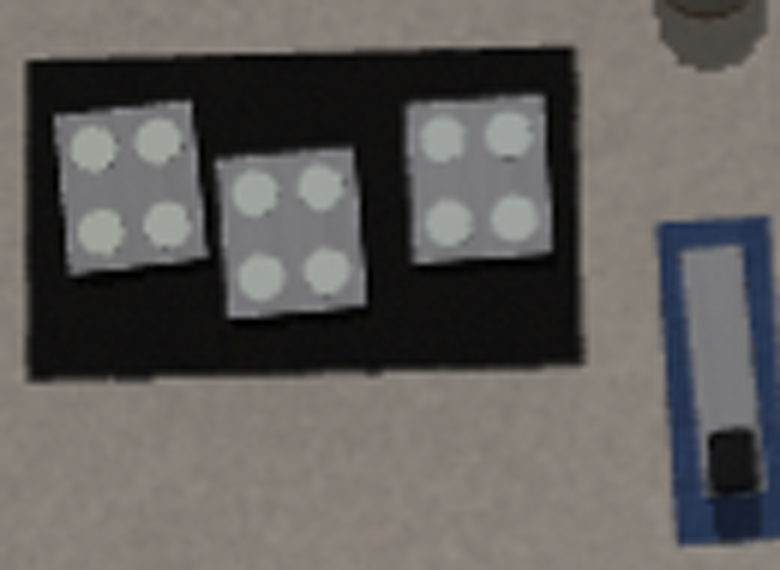

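cropA: there are three plates, upper left (130,187), middle (292,233) and right (479,180) in crop pixels. Poses: A (0.580,0.133) at 5.3°, B (0.550,0.230) at 6.2°, C (0.573,0.314) at 7.8°. The lifter is at (0.432,-0.001) at 6°, and the dryer origin is (0.560,-0.230) at -2.5°.

```bash
python3 - <<'E'
from h import *
np.set_printoptions(precision=4,suppress=True)
s=bot.read_state(); print(s["time_s"],np.array(s["position"]),np.array(s["tcp_rot"]),s["opening"],s["force"])
from scipy.spatial.transform import Rotation as Ro
y=-2.5*np.pi/180
X=np.array([np.cos(y),np.sin(y),0]);H=np.array([.560,-.230,.068])+.075*X
for th in (0,10,20,30,40,50,60,65,70):
    a=np.radians(th+5.14); print(th,H-X*.2008*np.cos(a)+[0,0,.2008*np.sin(a)])
E
```

```text
0.7 [0.1881 0.596  0.2476] [[-0.9536  0.3011  0.    ]
 [ 0.3011  0.9536  0.0001]
 [-0.      0.0001 -1.    ]] 0.9959782629688435 [-0.1862 -0.2195 -0.3042]
0 [ 0.4351 -0.2245  0.086 ]
10 [ 0.4413 -0.2248  0.1204]
20 [ 0.4533 -0.2253  0.1533]
30 [ 0.4709 -0.2261  0.1836]
40 [ 0.4934 -0.2271  0.2103]
50 [ 0.5203 -0.2283  0.2328]
60 [ 0.5506 -0.2296  0.2502]
65 [ 0.5668 -0.2303  0.2569]
70 [ 0.5835 -0.231   0.2621]
```

```bash
python3 -m handwheel '[[0.18,-0.27,0,0,0,-0.436],[0.18,-0.27,0,0,0,-0.436],[0.18,-0.27,0,0,0,-0.436],[0.18,-0.27,0,0,0,-0.436],[0.18,-0.27,0,0,0,-0.436],[0.18,-0.27,0,0,0,-0.436],[0.18,-0.27,0,0,0,-0.436],[0.18,-0.27,0,0,0,-0.436]]' 0
python3 -m handwheel '[[0.08,-0.25,0,0,0,-0.218],[0.08,-0.25,0,0,0,-0.218],[0.08,-0.25,0,0,0,-0.218],[0.08,-0.25,0,0,0,-0.218],[0.08,-0.25,0,0,0,-0.218],[0.08,-0.25,0,0,0,-0.218],[0.08,-0.25,0,0,0,-0.218],[0.08,-0.25,0,0,0,-0.218]]'
python3 -m handwheel '[[-0.012,-0.3,0,0,0,0],[-0.012,-0.3,0,0,0,0],[-0.012,-0.3,0,0,0,0],[-0.012,-0.3,0,0,0,0],[-0.012,-0.3,0,0,0,0],[-0.012,-0.3,0,0,0,0],[-0.012,-0.3,0,0,0,0],[-0.012,-0.3,0,0,0,0]]'
python3 -c "from h import *;print(bot.read_state()['tcp_rot'])"
```

```text
time_s: 1.37
position: [0.3695, 0.3237, 0.2479]
tcp_rot: [[-0.378, 0.926, 0.001], [0.926, 0.378, -0.0], [-0.001, 0.001, -1.0]]
force: [-0.2, 1.1, 0.4]
opening: 0.525
grasp_force: 0.0
time_s: 2.03
position: [0.45, 0.0728, 0.2479]
tcp_rot: [[0.048, 0.999, 0.002], [0.999, -0.048, -0.001], [-0.001, 0.002, -1.0]]
force: [0.1, 0.4, -0.1]
opening: 0.498
grasp_force: 0.0
time_s: 2.7
position: [0.4374, -0.2296, 0.2481]
tcp_rot: [[0.047, 0.999, 0.003], [0.999, -0.047, -0.005], [-0.005, 0.003, -1.0]]
force: [0.3, 0.1, 0.0]
opening: 0.498
grasp_force: 0.0
[[ 0.04652905  0.99891195  0.00315768]
 [ 0.99890614 -0.04651362 -0.00479604]
 [-0.00464394  0.00337739 -0.99998351]]
```

```bash
python3 -m handwheel '[[-0.002,0.002,-0.04,0,0,0],[-0.002,0.002,-0.08,0,0,0],[-0.002,0.002,-0.11,0,0,0],[-0.002,0.002,-0.135,0,0,0],[-0.002,0.002,-0.15,0,0,0],[-0.002,0.002,-0.156,0,0,0],[-0.002,0.002,-0.156,0,0,0],[-0.002,0.002,-0.156,0,0,0]]'
python3 -m handwheel '[[0,0,0,0,0,0],[0,0,0,0,0,0],[0,0,0,0,0,0],[0,0,0,0,0,0],[0,0,0,0,0,0],[0,0,0,0,0,0],[0,0,0,0,0,0],[0,0,0,0,0,0]]' -1
```

```text
time_s: 3.37
position: [0.4346, -0.2215, 0.0919]
tcp_rot: [[0.042, 0.999, 0.0], [0.999, -0.042, -0.0], [-0.0, 0.0, -1.0]]
force: [-0.0, -1.3, 0.4]
opening: 0.497
grasp_force: 0.0
time_s: 4.03
position: [0.4351, -0.2223, 0.0919]
tcp_rot: [[0.044, 0.999, 0.002], [0.999, -0.044, -0.001], [-0.001, 0.002, -1.0]]
force: [3.8, 2.7, 1.5]
opening: 0.103
grasp_force: 30.0
```

```bash
python3 -m handwheel '[[0.001,0,0.0087,0,0,0],[0.0023,0,0.0174,0,0,0],[0.0041,0,0.0259,0,0,0],[0.0062,0,0.0344,0,0,0],[0.0086,0,0.0429,0,0,0],[0.0115,0,0.0511,0,0,0],[0.0147,0,0.0593,0,0,0],[0.0182,0,0.0673,0,0,0]]'
python3 -m handwheel '[[0.0047,0,0.0094,0,0,0],[0.0099,0,0.0185,0,0,0],[0.0156,0,0.0274,0,0,0],[0.0217,0,0.0359,0,0,0],[0.0283,-0.001,0.0441,0,0,0],[0.0353,-0.001,0.052,0,0,0],[0.0427,-0.002,0.0595,0,0,0],[0.0504,-0.002,0.0666,0,0,0]]'
python3 -m handwheel '[[0.0081,0,0.0067,0,0,0],[0.0166,0,0.0129,0,0,0],[0.0254,-0.001,0.0187,0,0,0],[0.0345,-0.001,0.024,0,0,0],[0.0438,-0.002,0.0288,0,0,0],[0.0534,-0.002,0.0332,0,0,0],[0.0632,-0.003,0.037,0,0,0],[0.0632,-0.003,0.037,0,0,0]]'
```

```text
time_s: 4.7
position: [0.454, -0.2231, 0.1597]
tcp_rot: [[0.043, 0.999, 0.004], [0.999, -0.043, -0.003], [-0.002, 0.004, -1.0]]
force: [6.8, -2.0, -6.1]
opening: 0.104
grasp_force: 30.2
time_s: 5.37
position: [0.5057, -0.2256, 0.2251]
tcp_rot: [[0.044, 0.999, 0.006], [0.999, -0.044, -0.003], [-0.003, 0.006, -1.0]]
force: [11.0, -5.5, -16.9]
opening: 0.091
grasp_force: 31.1
time_s: 6.03
position: [0.5669, -0.2284, 0.2603]
tcp_rot: [[0.043, 0.999, -0.001], [0.999, -0.043, -0.002], [-0.002, -0.001, -1.0]]
force: [5.2, -6.0, -12.6]
opening: 0.093
grasp_force: 30.8
```

```bash
python3 -m handwheel '[[0,0,0,0,0,0],[0,0,0,0,0,0],[0,0,0.02,0,0,0],[0.005,0,0.05,0,0,0],[0.005,0,0.08,0,0,0],[0.005,0,0.1,0,0,0],[0,0,0.1,0,0,0],[-0.04,0,0.1,0,0,0]]' 0.1
python3 -m handwheel '[[-0.04,0.04,0,0,0,0],[-0.08,0.08,0,0,0,0],[-0.12,0.12,0,0,0,0],[-0.12,0.15,0,0,0,0],[-0.12,0.18,0,0,0,0],[-0.12,0.21,0,0,0,0],[-0.12,0.23,0,0,0,0],[-0.12,0.23,0,0,0,0]]'
python3 - <<'E'
from h import *
im,D=cams.capture("scene"); cv2.imwrite("pics/s1.png",im)
im,D=cams.capture("top"); cv2.imwrite("pics/t1.png",im); 
E
```

```text
time_s: 6.7
position: [0.5295, -0.2279, 0.3637]
tcp_rot: [[0.041, 0.999, 0.006], [0.999, -0.041, -0.003], [-0.003, 0.007, -1.0]]
force: [-0.5, -0.1, -0.4]
opening: 0.537
grasp_force: 0.0
time_s: 7.37
position: [0.4027, 0.007, 0.3619]
tcp_rot: [[0.038, 0.999, -0.003], [0.999, -0.038, 0.002], [0.002, -0.003, -1.0]]
force: [-0.8, -0.6, -0.2]
opening: 0.549
grasp_force: 0.0
```

View pics/s1.png

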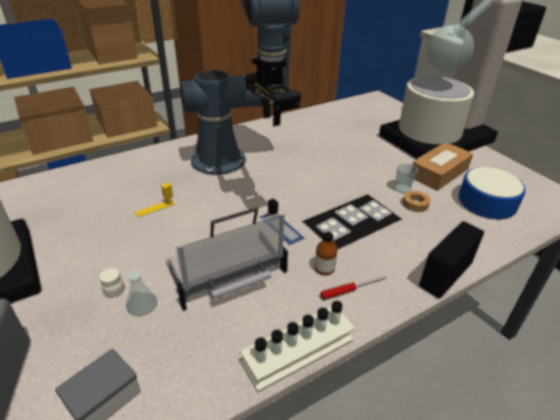

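The hood is past its balance point, with the bar at about (233,213), and is still swinging open. Plates, lifter and bystanders look undisturbed. Next I turn the tool to match the lifter.

```bash
python3 -m handwheel '[[0,0,0,0,0,-0.36],[0,0,0,0,0,-0.36],[0,0,0,0,0,-0.36],[0,0,0,0,0,-0.36],[0,0,0,0,0,-0.36],[0,0,0,0,0,-0.36],[0,0,0,0,0,-0.36],[0,0,0,0,0,-0.36]]'
python3 -m handwheel '[[0.03,-0.008,-0.04,0,0,-0.353],[0.03,-0.008,-0.08,0,0,-0.353],[0.03,-0.008,-0.12,0,0,-0.353],[0.03,-0.008,-0.16,0,0,-0.353],[0.03,-0.008,-0.19,0,0,-0.353],[0.03,-0.008,-0.2,0,0,-0.353],[0.03,-0.008,-0.2,0,0,-0.353],[0.03,-0.008,-0.2,0,0,-0.353]]'
python3 - <<'E'
from h import *
a=cv2.imread("pics/scene0.png"); b,_=cams.capture("scene"); cv2.imwrite("pics/s2.png",b)
d=cv2.absdiff(a,b).max(2)
for nm,(x,y) in dict(lift=(280,222),A=(332,232),B=(350,215),C=(376,211),decoy=(155,205)).items(): print(nm,(d[y-10:y+11,x-12:x+13]>25).sum(), (d[y-10:y+11,x-12:x+13]).max())
for q in ("lifter","hood_bar"): print(q,models.tip_of(q,"scene"))
print(bot.read_state()["joint_positions"])
E
```

```text
time_s: 8.13
position: [0.4058, 0.0019, 0.3621]
tcp_rot: [[0.691, 0.723, -0.001], [0.723, -0.691, -0.0], [-0.001, -0.001, -1.0]]
force: [0.4, 0.3, -0.5]
opening: 0.551
grasp_force: 0.0
time_s: 8.8
position: [0.4359, -0.0055, 0.1619]
tcp_rot: [[0.995, 0.105, -0.002], [0.105, -0.995, 0.0], [-0.002, -0.0, -1.0]]
force: [0.6, 0.2, 1.3]
opening: 0.55
grasp_force: 0.0
lift 197 72
A 0 13
B 0 13
C 0 13
decoy 0 13
lifter [{'position': [170.3, 202.8], 'conf': 0.95}, {'position': [272.7, 217.7], 'conf': 0.49}, {'position': [141.0, 305.2], 'conf': 0.42}, {'position': [112.9, 288.7], 'conf': 0.32}]
hood_bar [{'position': [234.3, 214.4], 'conf': 0.92}]
[-1.54302124e+01  2.42759298e+01  1.13288102e+02 -7.06278844e-03
  4.22521450e+01  6.86374989e+01]
```

```bash
python3 - <<'E'
from h import *
y=-2.5*np.pi/180
X=np.array([np.cos(y),np.sin(y),0]);H=np.array([.560,-.230,.068])+.075*X
for th in (0,45,60,70,80,92):
    a=np.radians(th+5.14); print(th,proj("scene",H-X*.2008*np.cos(a)+[0,0,.2008*np.sin(a)]))
print(proj("scene",[[.4317,-.0011,.078],[.4317,-.0011,.03]]))
im=cv2.imread("pics/s2.png"); cv2.imwrite("pics/c2.png",cv2.resize(im[150:310,150:330],None,fx=3.5,fy=3.5,interpolation=cv2.INTER_CUBIC))
E
```

```text
0 [[207.21217957 221.48214323]]
45 [[212.718653   196.33466724]]
60 [[218.38416331 196.45491789]]
70 [[223.15478454 199.54637739]]
80 [[228.59956543 205.17437572]]
92 [[235.79045387 215.24319341]]
[[272.80428912 200.793866  ]
 [272.65876952 212.8095651 ]]
```

View pics/c2.png

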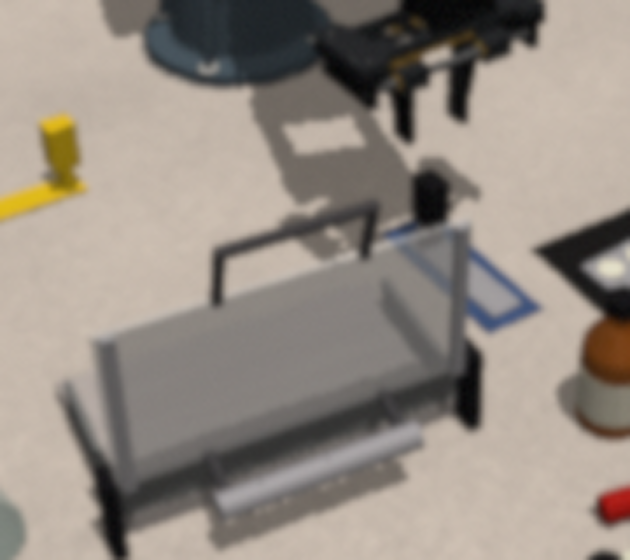

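Hood fully open (92°). The lifter's grip is at crop (430,195), right under the fingers. Next I descend and grip it.

```bash
python3 -m handwheel '[[-0.004,0.004,-0.02,0,0,0],[-0.004,0.004,-0.04,0,0,0],[-0.004,0.004,-0.06,0,0,0],[-0.004,0.004,-0.08,0,0,0],[-0.004,0.004,-0.09,0,0,0],[-0.004,0.004,-0.098,0,0,0],[-0.004,0.004,-0.098,0,0,0],[-0.004,0.004,-0.098,0,0,0]]'
python3 -m handwheel '[[0,0,0,0,0,0],[0,0,0,0,0,0],[0,0,0,0,0,0],[0,0,0,0,0,0],[0,0,0,0,0,0],[0,0,0,0,0,0],[0,0,0,0,0,0],[0,0,0,0,0,0]]' -1
python3 -m handwheel '[[0,0,0.01,0,0,0],[0,0,0.02,0,0,0],[0,0,0.03,0,0,0],[0,0,0.04,0,0,0],[0,0,0.05,0,0,0],[0,0,0.06,0,0,0],[0,0,0.06,0,0,0],[0,0,0.06,0,0,0]]'
```

```text
time_s: 9.62
position: [0.4326, -0.0012, 0.0651]
tcp_rot: [[0.995, 0.102, 0.001], [0.102, -0.995, -0.0], [0.001, 0.001, -1.0]]
force: [-0.2, -0.3, 0.3]
opening: 0.55
grasp_force: 0.0
time_s: 10.28
position: [0.4322, -0.0011, 0.0648]
tcp_rot: [[0.995, 0.102, 0.001], [0.102, -0.995, -0.0], [0.001, 0.0, -1.0]]
force: [-0.6, -0.0, 5.2]
opening: 0.274
grasp_force: 30.0
time_s: 10.95
position: [0.4319, -0.001, 0.1245]
tcp_rot: [[0.995, 0.102, 0.001], [0.102, -0.995, -0.0], [0.0, 0.0, -1.0]]
force: [0.2, 0.9, -2.2]
opening: 0.276
grasp_force: 30.0
```

```bash
python3 -m handwheel '[[-0.004,0.015,0,0,0,-0.005],[-0.009,0.035,0,0,0,-0.005],[-0.015,0.055,0,0,0,-0.005],[-0.021,0.075,0,0,0,-0.005],[-0.027,0.095,0,0,0,-0.005],[-0.031,0.11,0,0,0,-0.005],[-0.033,0.117,0,0,0,-0.005],[-0.033,0.117,0,0,0,-0.005]]'
cat >> h.py <<'E'
def find(roi=(140,135,262,250),thr=141,z=0.016,show=True):
    im,D=cams.capture("top"); c,a,_=plates(im=im,roi=roi,thr=thr)
    S=4; P=at_z("top",c,z)[:,:2]; out=[]
    from itertools import combinations
    used=set()
    for q in combinations(range(len(P)),4):
        if used&set(q): continue
        d=sorted(np.linalg.norm(P[i]-P[j]) for i,j in combinations(q,2))
        if abs(d[0]-.0344)<.004 and abs(d[1]-.0344)<.004 and abs(d[2]-.0442)<.004 and abs(d[3]-.0442)<.004 and d[5]<.061:
            used|=set(q); Q=P[list(q)]; r=cv2.minAreaRect((Q*1000).astype(np.float32)); b=cv2.boxPoints(r); e=[b[1]-b[0],b[2]-b[1]]; e=max(e,key=np.linalg.norm)
            if e[0]<0:e=-e
            out.append((Q.mean(0).round(4).tolist(),round(float(np.degrees(np.arctan2(e[1],e[0]))),1)))
    if show: print(len(P),"plates",sorted(out,key=lambda o:o[0][1]))
    return im,D,out
def blade(D,roi,zlo,zhi):
    C=cloud("top",D)[roi[1]:roi[3],roi[0]:roi[2]]; m=(C[...,2]>zlo)&(C[...,2]<zhi)
    P=C[m]; r=cv2.minAreaRect((P[:,:2]*1000).astype(np.float32)); print("blade",len(P),r,"z",np.median(P[:,2])); return P
E
python3 - <<'E'
from h import *
im,D,o=find(); s=bot.read_state(); print(s["position"],np.array(s["tcp_rot"])[:,0])
p=np.array(s["position"]);x=np.array(s["tcp_rot"])[:,0]
C=cloud("top",D); rel=C-np.array([p[0],p[1],0]); u=rel[...,0]*x[0]+rel[...,1]*x[1]; v=-rel[...,0]*x[1]+rel[...,1]*x[0]
m=(C[...,2]>.04)&(C[...,2]<.09)&(u>.03)&(u<.15)&(abs(v)<.04)
print(m.sum(),u[m].max(),v[m].min(),v[m].max()); 
for lo in (.04,.06,.08,.1): k=m&(u>lo)&(u<lo+.02); print(lo,np.median(C[k][:,2]),v[k].min(),v[k].max())
E
```

```text
time_s: 11.62
position: [0.3977, 0.117, 0.1238]
tcp_rot: [[0.996, 0.094, -0.002], [0.094, -0.996, 0.0], [-0.002, -0.0, -1.0]]
force: [-0.8, -0.3, -0.5]
opening: 0.271
grasp_force: 30.0
100 plates [([0.5733, 0.3137], 7.4)]
[0.39849227 0.11628439 0.12393302] [ 0.99562565  0.09342525 -0.00113643]
185 0.11459435809076987 -0.014780915765554466 0.016699574937060507
  return _methods._mean(a, axis=axis, dtype=dtype,
  ret = ret.dtype.type(ret / rcount)
Traceback (most recent call last):
ValueError: zero-size array to reduction operation minimum which has no identity
```

```bash
sed -i 's/40<st\[i,4\]<1200/350<st[i,4]<1000/' h.py; python3 - <<'E'
from h import *
for t in (132,138,142,148): find(thr=t)
E
```

```text
1 plates []
8 plates []
8 plates [([0.5733, 0.3137], 7.3)]
12 plates [([0.58, 0.133], 5.1), ([0.5505, 0.2297], 6.4), ([0.573, 0.314], 7.4)]
```

```bash
sed -i 's/thr=141/thr=148/' h.py; python3 -m handwheel '[[0,0,-0.01,0,0,0],[0,0,-0.02,0,0,0],[0,0,-0.03,0,0,0],[0,0,-0.04,0,0,0],[0,0,-0.048,0,0,0],[0,0,-0.052,0,0,0],[0,0,-0.055,0,0,0],[0,0,-0.055,0,0,0]]'
python3 -m handwheel '[[0.008,0.0007,0,0,0,0],[0.018,0.0017,0,0,0,0],[0.028,0.0026,0,0,0,0],[0.038,0.0035,0,0,0,0],[0.048,0.0044,0,0,0,0],[0.056,0.0051,0,0,0,0],[0.06,0.0055,0,0,0,0],[0.06,0.0055,0,0,0,0]]'
```

```text
time_s: 12.53
position: [0.3989, 0.1157, 0.0691]
tcp_rot: [[0.996, 0.091, -0.001], [0.091, -0.996, -0.0], [-0.001, -0.0, -1.0]]
force: [-0.4, 0.0, -1.7]
opening: 0.274
grasp_force: 30.0
time_s: 13.2
position: [0.4606, 0.1215, 0.0695]
tcp_rot: [[0.996, 0.092, 0.002], [0.092, -0.996, 0.0], [0.002, 0.0, -1.0]]
force: [0.1, 0.6, -1.1]
opening: 0.275
grasp_force: 30.0
```

```bash
python3 -m handwheel '[[0.01,0.0009,0,0,0,0],[0.02,0.0018,0,0,0,0],[0.03,0.0027,0,0,0,0],[0.04,0.0037,0,0,0,0],[0.048,0.0044,0,0,0,0],[0.053,0.0049,0,0,0,0],[0.055,0.005,0,0,0,0],[0.055,0.005,0,0,0,0]]'
python3 -m handwheel '[[0,0,0.003,0,0,0],[0,0,0.006,0,0,0],[0,0,0.009,0,0,0],[0,0,0.013,0,0,0],[0,0,0.018,0,0,0],[0,0,0.024,0,0,0],[0,0,0.03,0,0,0],[0,0,0.03,0,0,0]]'
python3 -m handwheel '[[0,0,0.01,0,0,0],[0,0,0.02,0,0,0],[0,0,0.03,0,0,0],[0,0,0.04,0,0,0],[0,0,0.05,0,0,0],[0,0,0.06,0,0,0],[0,0,0.06,0,0,0],[0,0,0.06,0,0,0]]'
python3 - <<'E'
from h import *
s=bot.read_state();p=np.array(s["position"]);x=np.array(s["tcp_rot"])[:,0]
im,D,o=find(); cv2.imwrite("pics/t3.png",im)
find(z=p[2]-.0648+.007)
C=cloud("top",D); rel=C-np.array([p[0],p[1],0]); u=rel[...,0]*x[0]+rel[...,1]*x[1]
v=-rel[...,0]*x[1]+rel[...,1]*x[0]; m=(abs(v)<.03)&(u>.03)&(u<.1)&(C[...,2]>.03)
if m.sum(): 
    A=np.c_[u[m],v[m],np.ones(m.sum())]; print(m.sum(),np.linalg.lstsq(A,C[m][:,2],rcond=None)[0],np.median(C[m][:,2]))
cv2.imwrite("pics/c3.png",cv2.resize(cams.capture("scene")[0][130:260,230:410],None,fx=3.5,fy=3.5,interpolation=cv2.INTER_CUBIC))
E
```

```text
time_s: 13.87
position: [0.5144, 0.1265, 0.0693]
tcp_rot: [[0.996, 0.092, 0.0], [0.092, -0.996, -0.0], [0.0, 0.0, -1.0]]
force: [-0.8, -1.3, -1.0]
opening: 0.274
grasp_force: 30.0
time_s: 14.53
position: [0.5147, 0.1266, 0.1009]
tcp_rot: [[0.996, 0.092, 0.003], [0.092, -0.996, 0.0], [0.003, 0.0, -1.0]]
force: [0.6, -0.3, -3.5]
opening: 0.275
grasp_force: 30.0
time_s: 15.2
position: [0.5144, 0.1265, 0.1604]
tcp_rot: [[0.996, 0.092, 0.002], [0.092, -0.996, 0.0], [0.002, 0.0, -1.0]]
force: [-0.7, 0.6, -3.3]
opening: 0.273
grasp_force: 30.0
4 plates [([0.5732, 0.3144], 7.4)]
4 plates [([0.5604, 0.2944], 7.2)]
67 [-1.94096117  0.11273523  0.52405492] 0.4597152584023617
```

View pics/c3.png

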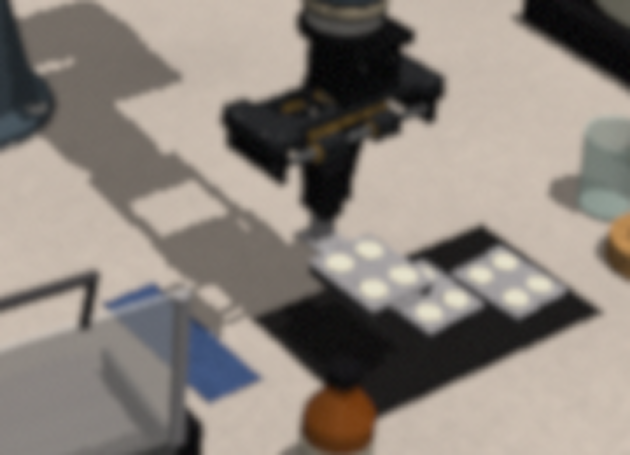

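The plate sits level on the blade, at crop (365,270). I carry it to the far slot at y=-87.

```bash
python3 -m handwheel '[[-0.001,-0.004,0,0,0,0],[-0.003,-0.012,0,0,0,-0.003],[-0.006,-0.024,0,0,0,-0.007],[-0.011,-0.04,0,0,0,-0.012],[-0.016,-0.058,0,0,0,-0.018],[-0.021,-0.078,0,0,0,-0.024],[-0.025,-0.098,0,0,0,-0.03],[-0.028,-0.118,0,0,0,-0.036]]'
python3 -m handwheel '[[-0.001,-0.02,0,0,0,-0.006],[-0.002,-0.04,0,0,0,-0.012],[-0.002,-0.06,0,0,0,-0.018],[-0.002,-0.08,0,0,0,-0.024],[-0.002,-0.1,0,0,0,-0.028],[-0.002,-0.12,0,0,0,-0.03],[-0.002,-0.14,0,0,0,-0.032],[-0.002,-0.16,0,0,0,-0.032]]'
python3 -m handwheel '[[0,-0.02,0,0,0,0],[0,-0.04,0,0,0,0],[0,-0.06,0,0,0,0],[0.001,-0.08,0,0,0,0],[0.002,-0.1,0,0,0,0],[0.004,-0.12,0,0,0,0],[0.006,-0.138,0,0,0,0],[0.008,-0.15,0,0,0,0]]'
python3 -m handwheel '[[0.001,-0.007,0,0,0,0],[0.002,-0.011,0,0,0,0],[0.003,-0.0127,0,0,0,0],[0.003,-0.0127,0,0,0,0],[0.003,-0.0127,0,0,0,0],[0.003,-0.0127,0,0,0,0],[0.003,-0.0127,0,0,0,0],[0.003,-0.0127,0,0,0,0]]'
python3 - <<'E'
from h import *
s=bot.read_state();p=np.array(s["position"]);print(p,np.array(s["tcp_rot"])[:,0])
im,D=cams.capture("top"); cv2.imwrite("pics/t4.png",im)
cv2.imwrite("pics/c4.png",cv2.resize(im[130:250,280:420],None,fx=4.5,fy=4.5,interpolation=cv2.INTER_CUBIC))
z=p[2]-.0648+.007
for t in (125,140,148): find(roi=(290,150,420,250),z=z,thr=t)
find()
E
```

```text
time_s: 16.02
position: [0.4847, 0.0067, 0.1593]
tcp_rot: [[1.0, 0.018, -0.001], [0.018, -1.0, -0.0], [-0.001, 0.0, -1.0]]
force: [1.1, 0.1, -2.6]
opening: 0.275
grasp_force: 30.0
time_s: 16.68
position: [0.4828, -0.1534, 0.1593]
tcp_rot: [[0.999, -0.046, -0.001], [-0.046, -0.999, 0.0], [-0.001, -0.0, -1.0]]
force: [-0.1, 0.7, -2.9]
opening: 0.281
grasp_force: 30.0
time_s: 17.35
position: [0.491, -0.3044, 0.1592]
tcp_rot: [[0.999, -0.047, -0.0], [-0.047, -0.999, -0.001], [-0.0, 0.001, -1.0]]
force: [0.0, -0.2, -3.1]
opening: 0.272
grasp_force: 30.0
time_s: 18.02
position: [0.4949, -0.3136, 0.1595]
tcp_rot: [[0.999, -0.043, -0.0], [-0.043, -0.999, 0.0], [-0.0, -0.0, -1.0]]
force: [0.8, 0.7, -3.3]
opening: 0.271
grasp_force: 30.0
[ 0.49493571 -0.31356506  0.15948729] [ 9.99056910e-01 -4.34194514e-02 -2.04618877e-04]
2 plates []
2 plates []
3 plates []Traceback (most recent call last):
  File "<stdin>", line 7, in <module>
  File "h.py", line 25, in find
    S=4; P=at_z("top",c,z)[:,:2]; out=[]
           ~~~~^^^^^^^^^^^
  File "h.py", line 9, in at_z
    o,v=ray(n,px); return o+v*((z-o[2])/v[:,2])[:,None]
        ~~~^^^^^^
  File "h.py", line 6, in ray
    K,d,R,t=cal(n); p=cv2.undistortPoints(np.array(px,float).reshape(-1,1,2),K,d).reshape(-1,2)
                      ~~~~~~~~~~~~~~~~~~~^^^^^^^^^^^^^^^^^^^^^^^^^^^^^^^^^^^^^^^^
cv2.error: OpenCV(4.12.0) /io/opencv/modules/calib3d/src/undistort.dispatch.cpp:347: error: (-215:Assertion failed) CV_IS_MAT(_src) && CV_IS_MAT(_dst) && (_src->rows == 1 || _src->cols == 1) && (_dst->rows == 1 || _dst->cols == 1) && _src->cols + _src->rows - 1 == _dst->rows + _dst->cols - 1 && (CV_MAT_TYPE(_src->type) == CV_32FC2 || CV_MAT_TYPE(_src->type) == CV_64FC2) && (CV_MAT_TYPE(_dst->type) == CV_32FC2 || CV_MAT_TYPE(_dst->type) == CV_64FC2) in function 'cvUndistortPointsInternal'
```

View pics/c4.png

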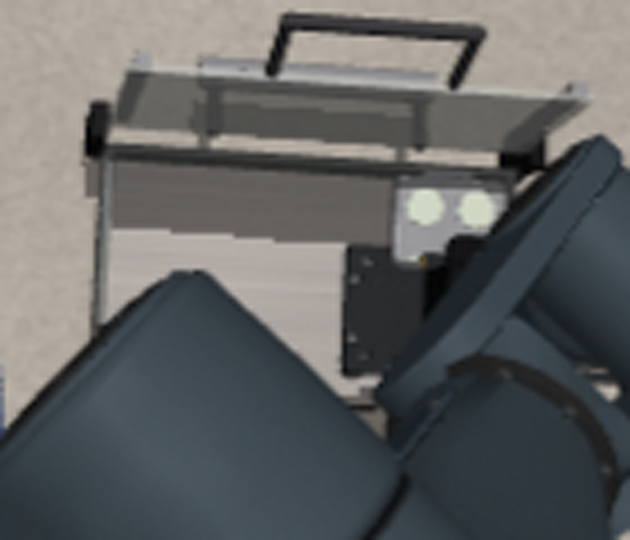

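```bash
python3 - <<'E'
from h import *
im=cv2.imread("pics/t4.png")
c,a,_=plates(im=im,roi=(290,150,420,250),thr=140)
P=at_z("top",c,.103); print(c,P)
y=-2.5*np.pi/180; R=np.array([[np.cos(y),-np.sin(y)],[np.sin(y),np.cos(y)]])
print((P[:,:2]-[.560,-.230])@R)
E
```

```text
[[313.55672952 160.03104681]
 [380.5837217  164.5554261 ]] [[ 0.62740386 -0.12126399  0.103     ]
 [ 0.61734664 -0.31951317  0.103     ]]
[[ 0.0625967   0.11157263]
 [ 0.06119657 -0.08692655]]
```

```bash
python3 - <<'E'
from h import *
P=at_z("top",[[374.0,175.7],[385.6,176.1]],.103)
y=-2.5*np.pi/180; R=np.array([[np.cos(y),-np.sin(y)],[np.sin(y),np.cos(y)]])
print((P[:,:2]-[.560,-.230])@R)
E
python3 -m handwheel '[[0,0,-0.008,0,0,0],[0,0,-0.018,0,0,0],[0,0,-0.028,0,0,0],[0,0,-0.036,0,0,0],[0,0,-0.044,0,0,0],[0,0,-0.05,0,0,0],[0,0,-0.054,0,0,0],[0,0,-0.056,0,0,0]]'
```

```text
[[ 0.02679492 -0.06856151]
 [ 0.027686   -0.10295152]]
time_s: 18.93
position: [0.4946, -0.314, 0.1025]
tcp_rot: [[0.999, -0.044, -0.001], [-0.044, -0.999, 0.001], [-0.001, -0.001, -1.0]]
force: [-0.5, 0.0, -2.7]
opening: 0.273
grasp_force: 30.0
```

```bash
python3 -m handwheel '[[0,0,-0.003,0,0,0],[0,0,-0.005,0,0,0],[0,0,-0.007,0,0,0],[0,0,-0.009,0,0,0],[0,0,-0.011,0,0,0],[0,0,-0.0125,0,0,0],[0,0,-0.013,0,0,0],[0,0,-0.013,0,0,0]]'
```

```text
time_s: 19.6
position: [0.4951, -0.3144, 0.0906]
tcp_rot: [[0.999, -0.044, 0.0], [-0.044, -0.999, -0.0], [0.0, 0.0, -1.0]]
force: [0.6, -0.8, -1.7]
opening: 0.272
grasp_force: 30.0
```

```bash
python3 -m handwheel '[[0,0,-0.001,0,0,0],[-0.006,0.0003,-0.001,0,0,0],[-0.016,0.0007,-0.001,0,0,0],[-0.03,0.0013,-0.001,0,0,0],[-0.05,0.0022,-0.001,0,0,0],[-0.07,0.003,-0.001,0,0,0],[-0.09,0.0039,-0.001,0,0,0],[-0.11,0.0048,-0.001,0,0,0]]'
python3 -m handwheel '[[-0.01,0,0,0,0,0],[-0.01,0,0.02,0,0,0],[-0.01,0.02,0.05,0,0,0],[-0.01,0.05,0.08,0,0,0],[-0.01,0.09,0.08,0,0,0],[-0.01,0.13,0.08,0,0,0],[-0.01,0.17,0.08,0,0,0],[-0.01,0.21,0.08,0,0,0]]'
python3 - <<'E'
from h import *
im,D=cams.capture("top"); cv2.imwrite("pics/t5.png",im)
for t in (135,142,148): find(roi=(290,140,420,225),z=.036,thr=t)
find(); print(bot.read_state()["position"])
E
```

```text
time_s: 20.27
position: [0.3831, -0.3089, 0.0897]
tcp_rot: [[0.999, -0.044, -0.0], [-0.044, -0.999, 0.0], [-0.0, -0.0, -1.0]]
force: [-0.5, -0.6, -2.1]
opening: 0.268
grasp_force: 30.0
time_s: 20.93
position: [0.3745, -0.098, 0.17]
tcp_rot: [[0.999, -0.046, 0.001], [-0.046, -0.999, -0.001], [0.001, 0.001, -1.0]]
force: [0.1, 1.0, -1.3]
opening: 0.271
grasp_force: 30.0
2 plates []
11 plates []
4 plates []
8 plates [([0.5506, 0.2298], 6.4), ([0.573, 0.3139], 7.4)]
[ 0.37561866 -0.09980526  0.16979618]
```

```bash
python3 -m handwheel '[[0.02,0.03,0,0,0,0.01],[0.025,0.065,0,0,0,0.02],[0.025,0.1,0,0,0,0.03],[0.025,0.135,0,0,0,0.04],[0.025,0.17,0,0,0,0.05],[0.025,0.205,0,0,0,0.06],[0.02,0.24,0,0,0,0.07],[0.01,0.27,0,0,0,0.0785]]'
python3 -m handwheel '[[-0.008,0.02,0,0,0,0],[-0.016,0.0375,-0.02,0,0,0],[-0.016,0.0375,-0.045,0,0,0],[-0.016,0.0375,-0.065,0,0,0],[-0.016,0.0375,-0.08,0,0,0],[-0.016,0.0375,-0.085,0,0,0],[-0.016,0.0375,-0.085,0,0,0],[-0.016,0.0375,-0.085,0,0,0]]'
python3 - <<'E'
from h import *
find(); s=bot.read_state(); print(s["position"],np.array(s["tcp_rot"])[:,0])
im=cv2.imread("pics/t5.png"); cv2.imwrite("pics/c5.png",cv2.resize(im[130:250,280:420],None,fx=4.5,fy=4.5,interpolation=cv2.INTER_CUBIC))
E
```

```text
time_s: 21.85
position: [0.3881, 0.1714, 0.1697]
tcp_rot: [[0.994, 0.111, 0.004], [0.111, -0.994, 0.001], [0.004, -0.0, -1.0]]
force: [0.9, 0.6, -1.5]
opening: 0.276
grasp_force: 30.0
time_s: 22.52
position: [0.3702, 0.2075, 0.0845]
tcp_rot: [[0.994, 0.111, 0.001], [0.111, -0.994, 0.0], [0.001, -0.0, -1.0]]
force: [-0.9, 0.6, -1.4]
opening: 0.273
grasp_force: 30.0
8 plates [([0.5505, 0.2297], 6.4), ([0.573, 0.314], 7.3)]
[0.37018182 0.20765985 0.08491163] [0.99381888 0.1110023  0.00159086]
```

View pics/c5.png

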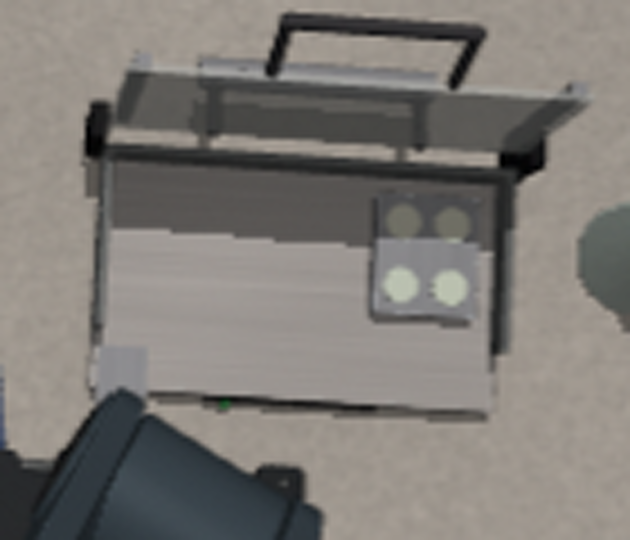

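c5: plate A lies flat in the far slot, with spots around crop (425,255). Next is plate B.

```bash
python3 -m handwheel '[[0,0.001,-0.005,0,0,0],[0,0.002,-0.01,0,0,0],[0,0.002,-0.014,0,0,0],[0,0.002,-0.016,0,0,0],[0,0.002,-0.016,0,0,0],[0,0.002,-0.016,0,0,0],[0.005,0.0025,-0.016,0,0,0],[0.01,0.003,-0.016,0,0,0]]'
python3 -m handwheel '[[0.01,0.0011,0,0,0,0],[0.02,0.0022,0,0,0,0],[0.03,0.0034,0,0,0,0],[0.04,0.0045,0,0,0,0],[0.048,0.0054,0,0,0,0],[0.053,0.0059,0,0,0,0],[0.055,0.0062,0,0,0,0],[0.055,0.0062,0,0,0,0]]'
python3 -c "from h import *;print(bot.read_state()['position'],bot.read_state()['force'])"
```

```text
time_s: 23.23
position: [0.3791, 0.2112, 0.0685]
tcp_rot: [[0.994, 0.113, -0.0], [0.113, -0.994, -0.0], [-0.0, 0.0, -1.0]]
force: [0.7, 0.4, -1.8]
opening: 0.273
grasp_force: 30.0
time_s: 23.9
position: [0.4344, 0.2173, 0.0684]
tcp_rot: [[0.994, 0.112, 0.0], [0.112, -0.994, 0.0], [0.0, -0.0, -1.0]]
force: [0.4, -0.1, -1.8]
opening: 0.275
grasp_force: 30.0
[0.4344128  0.21727948 0.06838929] [ 0.4330927  -0.14517994 -1.75292513]
```

```bash
python3 -m handwheel '[[0.01,0.0009,0,0,0,0],[0.02,0.0018,0,0,0,0],[0.03,0.0027,0,0,0,0],[0.04,0.0037,0,0,0,0],[0.047,0.0044,0,0,0,0],[0.05,0.0049,0,0,0,0],[0.0505,0.005,0,0,0,0],[0.0505,0.005,0,0,0,0]]'
python3 -m handwheel '[[0,0,0.003,0,0,0],[0,0,0.006,0,0,0],[0,0,0.009,0,0,0],[0,0,0.013,0,0,0],[0,0,0.018,0,0,0],[0,0,0.024,0,0,0],[0,0,0.031,0,0,0],[0,0,0.036,0,0,0]]'
python3 -m handwheel '[[0,0,0.01,0,0,0],[0,0,0.02,0,0,0],[0,0,0.03,0,0,0],[0,0,0.04,0,0,0],[0,0,0.05,0,0,0],[0,0,0.055,0,0,0],[0,0,0.055,0,0,0],[0,0,0.055,0,0,0]]'
python3 -m handwheel '[[-0.001,-0.004,0,0,0,0],[-0.002,-0.012,0,0,0,-0.003],[-0.003,-0.024,0,0,0,-0.007],[-0.004,-0.04,0,0,0,-0.012],[-0.004,-0.058,0,0,0,-0.018],[-0.004,-0.078,0,0,0,-0.024],[-0.004,-0.098,0,0,0,-0.03],[-0.004,-0.118,0,0,0,-0.036]]'
python3 -m handwheel '[[0,-0.02,0,0,0,-0.006],[0,-0.04,0,0,0,-0.012],[0,-0.06,0,0,0,-0.018],[0,-0.08,0,0,0,-0.024],[0,-0.1,0,0,0,-0.03],[0,-0.12,0,0,0,-0.036],[0,-0.14,0,0,0,-0.04],[0,-0.16,0,0,0,-0.0417]]'
python3 -m handwheel '[[0,-0.02,0,0,0,0],[0,-0.04,0,0,0,0],[0.001,-0.06,0,0,0,0],[0.003,-0.08,0,0,0,0],[0.006,-0.1,0,0,0,0],[0.009,-0.12,0,0,0,0],[0.012,-0.138,0,0,0,0],[0.014,-0.15,0,0,0,0]]'
python3 -m handwheel '[[0.001,-0.01,0,0,0,0],[0.003,-0.016,0,0,0,0],[0.004,-0.02,0,0,0,0],[0.004,-0.0216,0,0,0,0],[0.004,-0.0216,0,0,0,0],[0.004,-0.0216,0,0,0,0],[0.004,-0.0216,0,0,0,0],[0.004,-0.0216,0,0,0,0]]'
python3 - <<'E'
from h import *
s=bot.read_state();p=np.array(s["position"]);print(p,np.array(s["tcp_rot"])[:,0])
im,D=cams.capture("top"); cv2.imwrite("pics/t6.png",im)
cv2.imwrite("pics/c6.png",cv2.resize(im[130:250,280:420],None,fx=4.5,fy=4.5,interpolation=cv2.INTER_CUBIC))
E
```

```text
time_s: 24.57
position: [0.4842, 0.2222, 0.0683]
tcp_rot: [[0.994, 0.112, -0.001], [0.112, -0.994, -0.0], [-0.001, 0.0, -1.0]]
force: [-0.3, -0.2, -0.9]
opening: 0.275
grasp_force: 30.0
time_s: 25.23
position: [0.4846, 0.2224, 0.1054]
tcp_rot: [[0.994, 0.113, 0.001], [0.113, -0.994, 0.0], [0.001, -0.0, -1.0]]
force: [-0.6, -0.5, -2.6]
opening: 0.273
grasp_force: 30.0
time_s: 25.9
position: [0.4845, 0.2223, 0.1598]
tcp_rot: [[0.994, 0.113, 0.001], [0.113, -0.994, 0.0], [0.001, -0.0, -1.0]]
force: [-0.3, -0.3, -3.6]
opening: 0.275
grasp_force: 30.0
time_s: 26.57
position: [0.4797, 0.1024, 0.1591]
tcp_rot: [[0.999, 0.039, -0.001], [0.039, -0.999, -0.0], [-0.001, 0.0, -1.0]]
force: [0.4, -1.1, -4.5]
opening: 0.272
grasp_force: 30.0
time_s: 27.23
position: [0.4794, -0.0576, 0.1591]
tcp_rot: [[0.999, -0.044, -0.001], [-0.044, -0.999, 0.0], [-0.001, -0.0, -1.0]]
force: [0.2, -1.3, -3.4]
opening: 0.275
grasp_force: 30.0
time_s: 27.9
position: [0.4939, -0.2085, 0.1591]
tcp_rot: [[0.999, -0.045, -0.0], [-0.045, -0.999, -0.001], [-0.0, 0.001, -1.0]]
force: [-0.3, -0.5, -3.1]
opening: 0.273
grasp_force: 30.0
time_s: 28.57
position: [0.4983, -0.2266, 0.1595]
tcp_rot: [[0.999, -0.042, -0.0], [-0.042, -0.999, 0.0], [-0.0, -0.0, -1.0]]
force: [0.2, 0.2, -2.4]
opening: 0.273
grasp_force: 30.0
[ 0.4983028  -0.22658916  0.15946141] [ 9.99128374e-01 -4.17419999e-02 -3.11946084e-04]
```

View pics/c6.png

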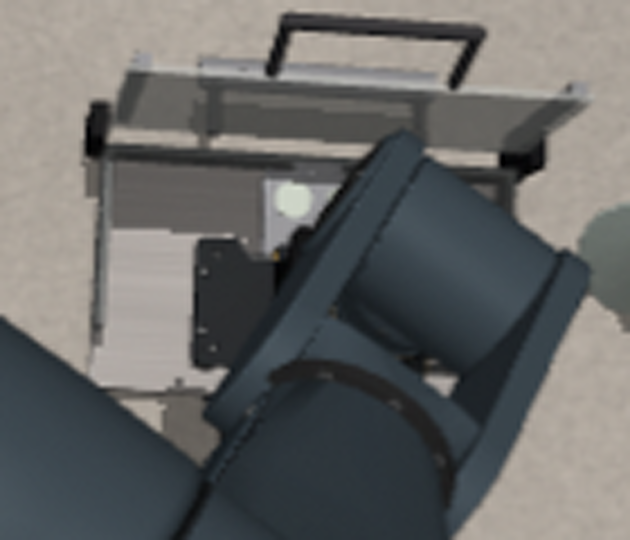

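Plate B is still on the blade over the middle slot, with a spot at crop (294,199). Setting it down.

```bash
python3 - <<'E'
from h import *
P=at_z("top",[[344.9,173.8]],.103)
y=-2.5*np.pi/180; R=np.array([[np.cos(y),-np.sin(y)],[np.sin(y),np.cos(y)]])
print((P[:,:2]-[.560,-.230])@R-[.022,.017])
E
python3 -m handwheel '[[0,0,-0.008,0,0,0],[0,0,-0.018,0,0,0],[0,0,-0.028,0,0,0],[0,0,-0.036,0,0,0],[0,0,-0.044,0,0,0],[0,0,-0.05,0,0,0],[0,0,-0.054,0,0,0],[0,0,-0.056,0,0,0]]'
python3 -m handwheel '[[0,0,-0.003,0,0,0],[0,0,-0.005,0,0,0],[0,0,-0.007,0,0,0],[0,0,-0.009,0,0,0],[0,0,-0.011,0,0,0],[0,0,-0.0125,0,0,0],[0,0,-0.0135,0,0,0],[0,0,-0.0135,0,0,0]]'
```

```text
[[0.00524897 0.00052434]]
time_s: 29.28
position: [0.4981, -0.2271, 0.1025]
tcp_rot: [[0.999, -0.043, -0.001], [-0.043, -0.999, 0.001], [-0.001, -0.001, -1.0]]
force: [-0.7, -0.3, -3.5]
opening: 0.274
grasp_force: 30.0
time_s: 29.95
position: [0.4986, -0.2274, 0.09]
tcp_rot: [[0.999, -0.043, 0.0], [-0.043, -0.999, -0.0], [0.0, 0.0, -1.0]]
force: [-0.5, -0.2, -2.1]
opening: 0.27
grasp_force: 30.0
```

```bash
python3 -m handwheel '[[0,0,-0.0005,0,0,0],[-0.006,0.0003,-0.0005,0,0,0],[-0.016,0.0007,-0.0005,0,0,0],[-0.03,0.0013,-0.0005,0,0,0],[-0.05,0.0022,-0.0005,0,0,0],[-0.07,0.003,-0.0005,0,0,0],[-0.09,0.0039,-0.0005,0,0,0],[-0.11,0.0048,-0.0005,0,0,0]]'
python3 -m handwheel '[[0,0,0,0,0,0],[0,0,0.03,0,0,0],[0,0.02,0.06,0,0,0],[0,0.05,0.08,0,0,0],[0.005,0.08,0.08,0,0,0],[0.005,0.115,0.08,0,0,0],[0.005,0.15,0.08,0,0,0],[0.01,0.19,0.08,0,0,0]]'
python3 -m handwheel '[[0,0.035,0,0,0,0.01],[0,0.07,0,0,0,0.02],[0,0.105,0,0,0,0.03],[0,0.14,0,0,0,0.04],[0,0.175,0,0,0,0.05],[0,0.21,0,0,0,0.06],[0,0.24,0,0,0,0.07],[0,0.265,0,0,0,0.08]]'
python3 -m handwheel '[[-0.002,0.025,0,0,0,0.006],[-0.004,0.045,-0.01,0,0,0.006],[-0.006,0.057,-0.03,0,0,0.006],[-0.006,0.057,-0.05,0,0,0.006],[-0.006,0.057,-0.07,0,0,0.006],[-0.006,0.057,-0.084,0,0,0.006],[-0.006,0.057,-0.084,0,0,0.006],[-0.006,0.057,-0.084,0,0,0.006]]'
python3 - <<'E'
from h import *
find(); s=bot.read_state(); print(s["position"],np.degrees(np.arctan2(s["tcp_rot"][1][0],s["tcp_rot"][0][0])))
im=cams.capture("top")[0]; cv2.imwrite("pics/t7.png",im)
E
```

```text
time_s: 30.62
position: [0.3866, -0.2219, 0.0897]
tcp_rot: [[0.999, -0.042, -0.0], [-0.042, -0.999, 0.0], [-0.0, -0.0, -1.0]]
force: [-0.8, -0.1, -1.9]
opening: 0.272
grasp_force: 30.0
time_s: 31.28
position: [0.3978, -0.0315, 0.1699]
tcp_rot: [[0.999, -0.045, 0.0], [-0.045, -0.999, -0.0], [0.001, 0.0, -1.0]]
force: [0.4, 0.4, -0.9]
opening: 0.275
grasp_force: 30.0
time_s: 31.95
position: [0.3981, 0.2349, 0.1697]
tcp_rot: [[0.993, 0.12, 0.001], [0.12, -0.993, 0.001], [0.001, -0.001, -1.0]]
force: [0.6, -0.0, -1.8]
opening: 0.272
grasp_force: 30.0
time_s: 32.62
position: [0.392, 0.2894, 0.0851]
tcp_rot: [[0.992, 0.129, -0.001], [0.129, -0.992, -0.001], [-0.002, 0.0, -1.0]]
force: [0.9, -0.2, -1.1]
opening: 0.276
grasp_force: 30.0
4 plates [([0.573, 0.314], 7.4)]
[0.39266288 0.28959443 0.08579809] 7.40398377631993
```

```bash
python3 -m handwheel '[[0,0.001,-0.005,0,0,0],[0,0.001,-0.01,0,0,0],[0,0.001,-0.014,0,0,0],[0,0.001,-0.017,0,0,0],[0,0.001,-0.017,0,0,0],[0,0.001,-0.017,0,0,0],[0.005,0.0017,-0.017,0,0,0],[0.01,0.0023,-0.017,0,0,0]]'
python3 -m handwheel '[[0.01,0.0013,0,0,0,0],[0.02,0.0026,0,0,0,0],[0.03,0.0039,0,0,0,0],[0.04,0.0052,0,0,0,0],[0.048,0.0062,0,0,0,0],[0.053,0.0069,0,0,0,0],[0.055,0.0071,0,0,0,0],[0.055,0.0071,0,0,0,0]]'
python3 -m handwheel '[[0.01,0.0013,0,0,0,0],[0.02,0.0026,0,0,0,0],[0.03,0.0039,0,0,0,0],[0.04,0.0052,0,0,0,0],[0.047,0.0061,0,0,0,0],[0.05,0.0065,0,0,0,0],[0.05,0.0065,0,0,0,0],[0.05,0.0065,0,0,0,0]]'
```

```text
time_s: 33.38
position: [0.4027, 0.2919, 0.0686]
tcp_rot: [[0.992, 0.129, 0.0], [0.129, -0.992, 0.0], [0.0, -0.0, -1.0]]
force: [0.4, -0.8, -1.2]
opening: 0.272
grasp_force: 30.0
time_s: 34.05
position: [0.4579, 0.2989, 0.0684]
tcp_rot: [[0.992, 0.129, 0.0], [0.129, -0.992, 0.0], [0.0, -0.0, -1.0]]
force: [-0.5, 0.1, -1.6]
opening: 0.273
grasp_force: 30.0
time_s: 34.72
position: [0.5071, 0.3052, 0.0683]
tcp_rot: [[0.992, 0.129, -0.001], [0.129, -0.992, -0.0], [-0.001, 0.0, -1.0]]
force: [-0.5, 0.2, -2.0]
opening: 0.273
grasp_force: 30.0
```

```bash
python3 -m handwheel '[[0,0,0.003,0,0,0],[0,0,0.006,0,0,0],[0,0,0.009,0,0,0],[0,0,0.013,0,0,0],[0,0,0.018,0,0,0],[0,0,0.024,0,0,0],[0,0,0.031,0,0,0],[0,0,0.036,0,0,0]]'
python3 -m handwheel '[[0,0,0.01,0,0,0],[0,0,0.02,0,0,0],[0,0,0.03,0,0,0],[0,0,0.04,0,0,0],[0,0,0.05,0,0,0],[0,0,0.055,0,0,0],[0,0,0.055,0,0,0],[0,0,0.055,0,0,0]]'
python3 -m handwheel '[[-0.001,-0.004,0,0,0,0],[-0.003,-0.012,0,0,0,-0.003],[-0.006,-0.024,0,0,0,-0.007],[-0.01,-0.04,0,0,0,-0.012],[-0.014,-0.058,0,0,0,-0.018],[-0.018,-0.078,0,0,0,-0.024],[-0.021,-0.098,0,0,0,-0.03],[-0.022,-0.118,0,0,0,-0.036]]'
python3 -m handwheel '[[0,-0.02,0,0,0,-0.006],[0,-0.04,0,0,0,-0.012],[0,-0.06,0,0,0,-0.018],[0,-0.08,0,0,0,-0.024],[0,-0.1,0,0,0,-0.03],[0,-0.12,0,0,0,-0.036],[0,-0.14,0,0,0,-0.044],[0,-0.16,0,0,0,-0.0504]]'
python3 -m handwheel '[[0,-0.02,0,0,0,0],[0,-0.04,0,0,0,0],[0.001,-0.06,0,0,0,0],[0.003,-0.08,0,0,0,0],[0.006,-0.1,0,0,0,0],[0.009,-0.12,0,0,0,0],[0.012,-0.138,0,0,0,0],[0.014,-0.15,0,0,0,0]]'
python3 -m handwheel '[[0.001,-0.008,0,0,0,0],[0.003,-0.014,0,0,0,0],[0.004,-0.0179,0,0,0,0],[0.004,-0.0179,0,0,0,0],[0.004,-0.0179,0,0,0,0],[0.004,-0.0179,0,0,0,0],[0.004,-0.0179,0,0,0,0],[0.004,-0.0179,0,0,0,0]]'
python3 - <<'E'
from h import *
s=bot.read_state();p=np.array(s["position"]);print(p,np.array(s["tcp_rot"])[:,0])
im,D=cams.capture("top"); cv2.imwrite("pics/t8.png",im)
cv2.imwrite("pics/c8.png",cv2.resize(im[130:250,280:420],None,fx=4.5,fy=4.5,interpolation=cv2.INTER_CUBIC))
E
```

```text
time_s: 35.38
position: [0.5077, 0.3055, 0.1055]
tcp_rot: [[0.992, 0.129, 0.001], [0.129, -0.992, 0.0], [0.001, -0.0, -1.0]]
force: [-0.3, -0.4, -3.1]
opening: 0.273
grasp_force: 30.0
time_s: 36.05
position: [0.5075, 0.3054, 0.1598]
tcp_rot: [[0.992, 0.129, 0.001], [0.129, -0.992, 0.0], [0.001, -0.0, -1.0]]
force: [0.1, -0.8, -2.8]
opening: 0.279
grasp_force: 30.0
time_s: 36.72
position: [0.4837, 0.1854, 0.159]
tcp_rot: [[0.998, 0.056, -0.003], [0.056, -0.998, -0.001], [-0.003, 0.001, -1.0]]
force: [-0.7, -0.5, -2.7]
opening: 0.269
grasp_force: 30.0
time_s: 37.38
position: [0.4842, 0.0256, 0.1592]
tcp_rot: [[0.999, -0.045, -0.001], [-0.045, -0.999, -0.0], [-0.001, 0.0, -1.0]]
force: [0.3, -0.5, -2.6]
opening: 0.274
grasp_force: 30.0
time_s: 38.05
position: [0.4988, -0.125, 0.1593]
tcp_rot: [[0.999, -0.046, -0.0], [-0.046, -0.999, -0.001], [-0.0, 0.001, -1.0]]
force: [1.1, 0.3, -2.1]
opening: 0.276
grasp_force: 30.0
time_s: 38.72
position: [0.5033, -0.1398, 0.1594]
tcp_rot: [[0.999, -0.043, -0.0], [-0.043, -0.999, 0.0], [-0.0, -0.0, -1.0]]
force: [0.2, -0.1, -2.5]
opening: 0.273
grasp_force: 30.0
[ 0.50325303 -0.13983658  0.15944213] [ 9.99095520e-01 -4.25207336e-02 -3.60385477e-04]
```

View pics/c8.png

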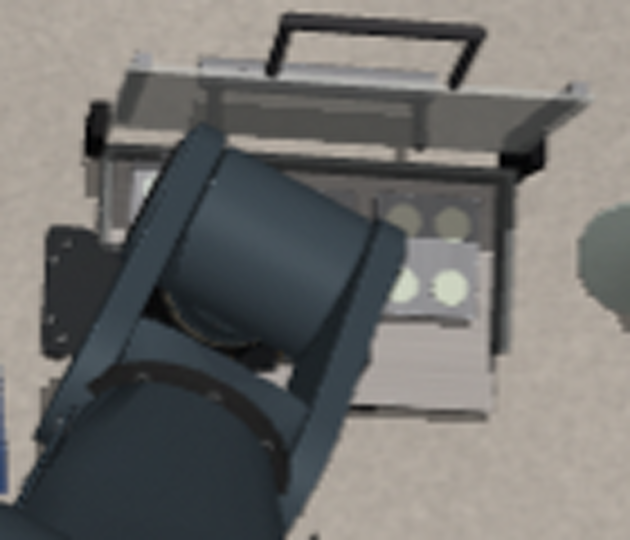

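Plate C is on the blade over the near slot, with its corner at crop (132,170). A is unchanged at crop (425,255). Lowering and withdrawing.

```bash
python3 - <<'E'
from h import *
P=at_z("top",[[308.9,167.4]],.103)
y=-2.5*np.pi/180; R=np.array([[np.cos(y),-np.sin(y)],[np.sin(y),np.cos(y)]])
print((P[:,:2]-[.560,-.230])@R-[.042,.036])
E
python3 -m handwheel '[[0,0,-0.008,0,0,0],[0,0,-0.018,0,0,0],[0,0,-0.028,0,0,0],[0,0,-0.036,0,0,0],[0,0,-0.044,0,0,0],[0,0,-0.05,0,0,0],[0,0,-0.054,0,0,0],[0,0,-0.056,0,0,0]]'
python3 -m handwheel '[[0,0,-0.003,0,0,0],[0,0,-0.005,0,0,0],[0,0,-0.007,0,0,0],[0,0,-0.009,0,0,0],[0,0,-0.011,0,0,0],[0,0,-0.0125,0,0,0],[0,0,-0.0135,0,0,0],[0,0,-0.0135,0,0,0]]'
```

```text
[[-0.00213801  0.08817669]]
time_s: 39.43
position: [0.5031, -0.1404, 0.1025]
tcp_rot: [[0.999, -0.043, -0.001], [-0.043, -0.999, 0.001], [-0.001, -0.001, -1.0]]
force: [1.6, 0.4, -3.6]
opening: 0.273
grasp_force: 30.0
time_s: 40.1
position: [0.5035, -0.1405, 0.0899]
tcp_rot: [[0.999, -0.043, 0.0], [-0.043, -0.999, -0.0], [0.0, 0.0, -1.0]]
force: [-0.4, 0.4, -1.2]
opening: 0.272
grasp_force: 30.0
```

```bash
python3 -m handwheel '[[0,0,-0.0005,0,0,0],[-0.006,0.0003,-0.0005,0,0,0],[-0.016,0.0007,-0.0005,0,0,0],[-0.03,0.0013,-0.0005,0,0,0],[-0.05,0.0022,-0.0005,0,0,0],[-0.07,0.003,-0.0005,0,0,0],[-0.09,0.0039,-0.0005,0,0,0],[-0.11,0.0048,-0.0005,0,0,0]]'
python3 -m handwheel '[[0,0,0,0,0,0],[0,0,0.02,0,0,0],[0,0.01,0.04,0,0,0.01],[0.006,0.03,0.04,0,0,0.02],[0.014,0.06,0.04,0,0,0.035],[0.024,0.09,0.04,0,0,0.05],[0.032,0.12,0.04,0,0,0.065],[0.036,0.1355,0.04,0,0,0.069]]'
python3 -m handwheel '[[0,0,0,0,0,0],[0,0,0,0,0,0],[0,0,-0.01,0,0,0],[0,0,-0.02,0,0,0],[0,0,-0.03,0,0,0],[0,0,-0.04,0,0,0],[0,0,-0.04,0,0,0],[0,0,-0.04,0,0,0]]'
python3 -c "
from h import *
s=bot.read_state(); print(s['position'],np.degrees(np.arctan2(s['tcp_rot'][1][0],s['tcp_rot'][0][0])))
im,D=cams.capture('top'); cv2.imwrite('pics/t9.png',im); find(roi=(290,140,420,225),z=.036,thr=142)"
```

```text
time_s: 40.77
position: [0.3915, -0.1352, 0.0897]
tcp_rot: [[0.999, -0.043, -0.001], [-0.043, -0.999, 0.0], [-0.001, -0.0, -1.0]]
force: [-0.6, -0.1, -1.4]
opening: 0.276
grasp_force: 30.0
time_s: 41.43
position: [0.4296, 0.0022, 0.1298]
tcp_rot: [[0.995, 0.097, 0.001], [0.097, -0.995, 0.0], [0.001, -0.0, -1.0]]
force: [0.0, 0.3, -1.5]
opening: 0.271
grasp_force: 30.0
time_s: 42.1
position: [0.429, -0.0012, 0.0892]
tcp_rot: [[0.996, 0.093, -0.001], [0.093, -0.996, 0.0], [-0.001, -0.0, -1.0]]
force: [0.7, -0.4, -0.5]
opening: 0.271
grasp_force: 30.0
[ 0.42900074 -0.00118573  0.08920063] 5.3116903667400495
2 plates []
```

```bash
python3 -m handwheel '[[0.001,0.001,-0.005,0,0,0],[0.001,0.001,-0.01,0,0,0],[0.001,0.001,-0.014,0,0,0],[0.001,0.001,-0.018,0,0,0],[0.001,0.001,-0.021,0,0,0],[0.001,0.001,-0.023,0,0,0],[0.001,0.001,-0.024,0,0,0],[0.001,0.001,-0.024,0,0,0]]'
python3 -m handwheel '[[0,0,0,0,0,0],[0,0,0,0,0,0],[0,0,0,0,0,0],[0,0,0,0,0,0],[0,0,0,0,0,0],[0,0,0,0,0,0],[0,0,0,0,0,0],[0,0,0,0,0,0]]' 0.1
python3 -m handwheel '[[0,0,0.02,0,0,0],[0,0,0.05,0,0,0],[0,0,0.09,0,0,0],[0,0,0.13,0,0,0],[-0.01,0.03,0.15,0,0,0],[-0.02,0.06,0.15,0,0,0],[-0.02,0.1,0.15,0,0,0],[-0.02,0.13,0.15,0,0,0]]'
python3 -c "
from h import *
im,D=cams.capture('top'); cv2.imwrite('pics/t10.png',im); cv2.imwrite('pics/c10.png',cv2.resize(im[130:250,250:420],None,fx=4.5,fy=4.5,interpolation=cv2.INTER_CUBIC))"
```

```text
time_s: 42.87
position: [0.4303, 0.0009, 0.0652]
tcp_rot: [[0.996, 0.095, -0.001], [0.095, -0.996, 0.0], [-0.0, -0.0, -1.0]]
force: [0.3, 0.4, -0.2]
opening: 0.274
grasp_force: 30.0
time_s: 43.53
position: [0.4304, 0.0008, 0.0655]
tcp_rot: [[0.996, 0.094, 0.0], [0.094, -0.996, -0.0], [0.0, 0.0, -1.0]]
force: [0.4, -0.2, 0.2]
opening: 0.546
grasp_force: 0.0
time_s: 44.2
position: [0.4095, 0.1325, 0.2163]
tcp_rot: [[0.996, 0.093, 0.001], [0.093, -0.996, 0.001], [0.001, -0.0, -1.0]]
force: [0.1, 0.1, -1.0]
opening: 0.55
grasp_force: 0.0
```

View pics/c10.png

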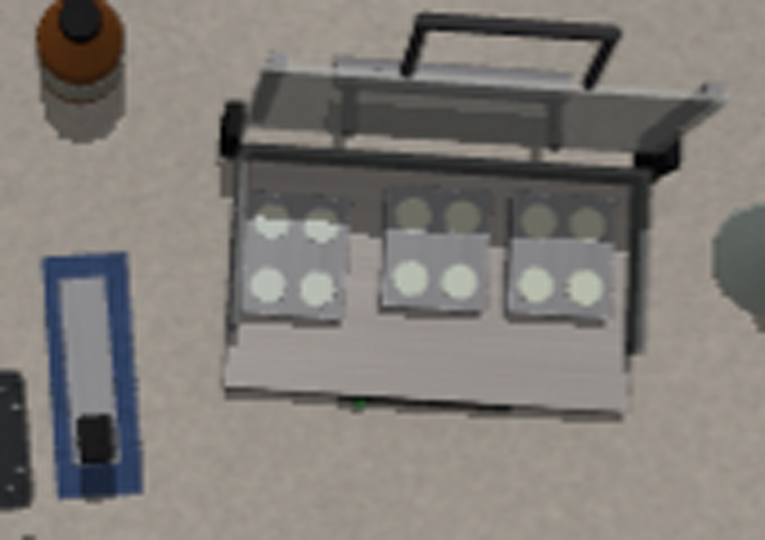

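```bash
python3 - <<'E'
from h import *
f=lambda u,v:(250+u/4.5-.39,130+v/4.5-.39)
y=-2.5*np.pi/180; R=np.array([[np.cos(y),-np.sin(y)],[np.sin(y),np.cos(y)]])
for nm,q in dict(C=[(273,218),(321,222),(268,286),(317,289)],B=[(414,214),(463,217),(411,279),(459,282)],A=[(540,221),(587,223),(536,286),(585,288)]).items():
    P=(at_z("top",[f(*a) for a in q],.036)[:,:2]-[.560,-.230])@R*1000
    d=P[0]+P[1]-P[2]-P[3]; print(nm,P.mean(0).round(1),"yaw",np.degrees(np.arctan2(d[1],d[0])).round(1))
im,D=cams.capture("top"); C=cloud("top",D); Q=(C[...,:2]-[.560,-.230])@R
for nm,(cx,cy) in dict(C=(.002,.098),B=(.005,0),A=(.003,-.087)).items():
    m=(abs(Q[...,0]-cx)<.034)&(abs(Q[...,1]-cy)<.028); A=np.c_[Q[m]-[cx,cy],np.ones(m.sum())]
    w=np.linalg.lstsq(A,C[m][:,2],rcond=None)[0]; print(nm,m.sum(),w)
    # quadrants
    print([round(float(np.median(C[m&((Q[...,0]>cx)==a)&((Q[...,1]>cy)==b)][:,2])),4) for a in (0,1) for b in (0,1)])
print(models.tip_of("plate0","top"))
E
```

```text
C [-4.3 96.7] yaw -1.0
B [ 5.5 -0.6] yaw -0.7
A [  6.1 -87.1] yaw -0.6
C 398 [-0.0032875  -0.0089018   0.03561331]
[0.0357, 0.0351, 0.0357, 0.0353]
B 393 [-0.0051592   0.00855242  0.03532863]
[0.0358, 0.0356, 0.035, 0.0352]
A 388 [-0.00905587 -0.00159788  0.0355541 ]
[0.0352, 0.0361, 0.0359, 0.0351]
[{'position': [375.1, 187.4], 'conf': 0.96}, {'position': [313.5, 188.7], 'conf': 0.73}, {'position': [348.5, 185.3], 'conf': 0.63}]
```

All three plates are flat in the dryer at (6,-87), (5.5,-0.6) and (-4,+97) mm; the last was nudged but is fine. The lifter is on its pad. Now the hood bar.

```bash
python3 -m handwheel '[[0,0,0.03,0,0,0.05],[0,0,0.06,0,0,0.1],[0.01,-0.01,0.09,0,0,0.15],[0.02,-0.02,0.12,0,0,0.2],[0.03,-0.03,0.145,0,0,0.25],[0.04,-0.04,0.145,0,0,0.3],[0.05,-0.05,0.145,0,0,0.36],[0.06,-0.06,0.145,0,0,0.36]]'
python3 -m handwheel '[[0.011,-0.018,0,0,0,0.05],[0.022,-0.036,0,0,0,0.1],[0.033,-0.055,0,0,0,0.15],[0.045,-0.075,0,0,0,0.2],[0.056,-0.095,0,0,0,0.25],[0.067,-0.115,0,0,0,0.3],[0.08,-0.135,0,0,0,0.357],[0.09,-0.15,0,0,0,0.357]]'
python3 -m handwheel '[[0.015,-0.025,0,0,0,0],[0.03,-0.05,0,0,0,0],[0.045,-0.075,0,0,0,0],[0.06,-0.1,0,0,0,0],[0.08,-0.13,0,0,0,0],[0.1,-0.157,0,0,0,0],[0.1,-0.157,0,0,0,0],[0.1,-0.157,0,0,0,0]]' 0.1
python3 - <<'E'
from h import *
s=bot.read_state(); print(s["position"],s["tcp_rot"],s["joint_positions"])
im=cv2.imread("pics/t10.png"); f=lambda u,v:(250+u/4.5-.39,130+v/4.5-.39)
print("bar",at_z("top",[f(420,19),f(617,33)],.267))
E
```

```text
time_s: 45.02
position: [0.4708, 0.0688, 0.3607]
tcp_rot: [[0.686, 0.728, 0.0], [0.728, -0.686, -0.001], [-0.0, 0.001, -1.0]]
force: [0.2, -0.2, -0.5]
opening: 0.55
grasp_force: 0.0
time_s: 45.68
position: [0.5607, -0.0823, 0.3593]
tcp_rot: [[0.044, 0.999, -0.002], [0.999, -0.044, -0.0], [-0.0, -0.002, -1.0]]
force: [0.2, 0.5, -0.1]
opening: 0.549
grasp_force: 0.0
time_s: 46.35
position: [0.6599, -0.2393, 0.3578]
tcp_rot: [[0.048, 0.999, -0.003], [0.999, -0.048, 0.002], [0.001, -0.003, -1.0]]
force: [-0.3, 0.8, -0.4]
opening: 0.548
grasp_force: 0.0
[ 0.65992452 -0.2392862   0.35777749] [[ 0.04830456  0.99882716 -0.00331255]
 [ 0.99883167 -0.04829959  0.00156473]
 [ 0.0014029  -0.00338427 -0.99999329]] [-2.90231172e+01  3.17596250e+01  6.14597584e+01 -1.37060970e-02
  8.69900748e+01 -2.62537809e+01]
bar [[ 0.66408403 -0.18026278  0.267     ]
 [ 0.65813809 -0.29379651  0.267     ]]
```

```bash
python3 -m handwheel '[[0,0.002,-0.012,0,0,0],[0,0.002,-0.028,0,0,0],[0,0.002,-0.044,0,0,0],[0,0.002,-0.06,0,0,0],[0,0.002,-0.072,0,0,0],[0,0.002,-0.08,0,0,0],[0,0.002,-0.085,0,0,0],[0,0.002,-0.085,0,0,0]]'
python3 -m handwheel '[[0,0,0,0,0,0],[0,0,0,0,0,0],[0,0,0,0,0,0],[0,0,0,0,0,0],[0,0,0,0,0,0],[0,0,0,0,0,0],[0,0,0,0,0,0],[0,0,0,0,0,0]]' -1
```

```text
time_s: 47.02
position: [0.6597, -0.2338, 0.2743]
tcp_rot: [[0.043, 0.999, -0.002], [0.999, -0.043, 0.001], [0.001, -0.002, -1.0]]
force: [-0.2, 0.2, 0.2]
opening: 0.557
grasp_force: 0.0
time_s: 47.68
position: [0.6587, -0.2342, 0.2756]
tcp_rot: [[0.042, 0.999, -0.004], [0.999, -0.042, 0.0], [0.0, -0.004, -1.0]]
force: [-6.5, -0.4, 3.4]
opening: 0.103
grasp_force: 30.0
```

```bash
python3 -m handwheel '[[-0.0105,0.0005,0.001,0,0,0],[-0.021,0.001,0.0014,0,0,0],[-0.0315,0.0014,0.0013,0,0,0],[-0.042,0.0018,0.0006,0,0,0],[-0.0524,0.0023,-0.0007,0,0,0],[-0.0628,0.0027,-0.0024,0,0,0],[-0.0731,0.0032,-0.0047,0,0,0],[-0.0832,0.0036,-0.0076,0,0,0]]'
python3 -m handwheel '[[-0.0099,0.0004,-0.0033,0,0,0],[-0.0197,0.0008,-0.0072,0,0,0],[-0.0293,0.0012,-0.0116,0,0,0],[-0.0386,0.0016,-0.0165,0,0,0],[-0.0476,0.002,-0.0219,0,0,0],[-0.0563,0.0024,-0.0277,0,0,0],[-0.0648,0.0028,-0.034,0,0,0],[-0.0729,0.0032,-0.0407,0,0,0]]'
python3 -m handwheel '[[-0.0077,0.0003,-0.0071,0,0,0],[-0.015,0.0006,-0.0147,0,0,0],[-0.022,0.001,-0.0226,0,0,0],[-0.0285,0.0012,-0.0308,0,0,0],[-0.0346,0.0015,-0.0394,0,0,0],[-0.0402,0.0018,-0.0483,0,0,0],[-0.0453,0.002,-0.0575,0,0,0],[-0.05,0.0022,-0.0669,0,0,0]]'
python3 -m handwheel '[[-0.0041,0.0002,-0.0096,0,0,0],[-0.0078,0.0003,-0.0195,0,0,0],[-0.0109,0.0005,-0.0295,0,0,0],[-0.0135,0.0006,-0.0397,0,0,0],[-0.0155,0.0007,-0.0493,0,0,0],[-0.0165,0.0007,-0.0563,0,0,0],[-0.0172,0.0008,-0.0615,0,0,0],[-0.0177,0.0008,-0.066,0,0,0]]'
```

```text
time_s: 48.35
position: [0.5789, -0.2301, 0.269]
tcp_rot: [[0.043, 0.999, 0.006], [0.999, -0.043, 0.0], [0.0, 0.006, -1.0]]
force: [0.6, 2.5, 0.7]
opening: 0.102
grasp_force: 30.0
time_s: 49.02
position: [0.5053, -0.2264, 0.2275]
tcp_rot: [[0.043, 0.999, 0.004], [0.999, -0.043, 0.001], [0.001, 0.004, -1.0]]
force: [1.4, 3.0, 1.2]
opening: 0.108
grasp_force: 30.0
time_s: 49.68
position: [0.4545, -0.224, 0.16]
tcp_rot: [[0.044, 0.999, 0.001], [0.999, -0.044, 0.002], [0.002, 0.001, -1.0]]
force: [1.0, 3.8, 0.0]
opening: 0.102
grasp_force: 30.2
time_s: 50.35
position: [0.4356, -0.2231, 0.0935]
tcp_rot: [[0.043, 0.999, -0.002], [0.999, -0.043, 0.003], [0.003, -0.002, -1.0]]
force: [-2.1, 5.2, 0.6]
opening: 0.097
grasp_force: 30.0
```

```bash
python3 -m handwheel '[[0,0,-0.002,0,0,0],[0,0,-0.003,0,0,0],[0,0,-0.003,0,0,0],[0,0,-0.003,0,0,0],[0,0,-0.003,0,0,0],[0,0,-0.003,0,0,0],[0,0,-0.003,0,0,0],[0,0,-0.003,0,0,0]]'
python3 -m handwheel '[[0,0,0,0,0,0],[0,0,0,0,0,0],[0,0,0,0,0,0],[0,0,0,0,0,0],[0,0,0,0,0,0],[0,0,0,0,0,0],[0,0,0,0,0,0],[0,0,0,0,0,0]]' 0
python3 -m handwheel '[[0,0,0.02,0,0,0],[0,0,0.05,0,0,0],[0,0,0.09,0,0,0],[0,0,0.13,0,0,0],[0,0,0.17,0,0,0],[0,0,0.2,0,0,0],[0,0.03,0.2,0,0,0],[0,0.06,0.2,0,0,0]]'
python3 -m handwheel '[[0,0.03,0,0,0,0],[0,0.06,0,0,0,0],[0,0.1,0,0,0,0],[0,0.14,0,0,0,0],[0,0.18,0,0,0,0],[0,0.22,0,0,0,0],[0,0.26,0,0,0,0],[0,0.29,0,0,0,0]]'
python3 -c "
from h import *
im,D=cams.capture('top'); cv2.imwrite('pics/t11.png',im); cv2.imwrite('pics/c11.png',cv2.resize(im[130:250,250:420],None,fx=4.5,fy=4.5,interpolation=cv2.INTER_CUBIC)); print(models.tip_of('hood_bar','top'))
C=cloud('top',D); print([C[v,u].round(3) for u,v in ((330,226),(348,227),(365,227),(347,204),(320,204))])
b,_=cams.capture('scene');a=cv2.imread('pics/scene0.png');print(models.tip_of('hood_bar','scene'))
d=cv2.absdiff(a,b).max(2)
for nm,(x,y) in dict(reag=(326,255),driver=(345,289),flask=(140,295),jar=(111,282),ring=(417,200),decoy=(155,205),beaker=(404,180)).items(): print(nm,(d[y-9:y+10,x-11:x+12]>30).sum())
"
```

```text
time_s: 51.02
position: [0.4354, -0.223, 0.091]
tcp_rot: [[0.042, 0.999, -0.003], [0.999, -0.042, 0.003], [0.003, -0.003, -1.0]]
force: [-4.3, 4.2, 0.0]
opening: 0.098
grasp_force: 30.0
time_s: 51.68
position: [0.4368, -0.2246, 0.0913]
tcp_rot: [[0.042, 0.999, 0.0], [0.999, -0.042, -0.0], [-0.0, 0.0, -1.0]]
force: [0.7, -0.0, -0.1]
opening: 0.49
grasp_force: 0.0
time_s: 52.35
position: [0.438, -0.1657, 0.2939]
tcp_rot: [[0.045, 0.999, 0.006], [0.999, -0.045, -0.004], [-0.004, 0.006, -1.0]]
force: [0.2, 1.1, -0.9]
opening: 0.497
grasp_force: 0.0
time_s: 53.02
position: [0.4358, 0.1283, 0.2913]
tcp_rot: [[0.041, 0.999, 0.0], [0.999, -0.041, 0.001], [0.001, 0.0, -1.0]]
force: [1.0, -0.4, -0.2]
opening: 0.502
grasp_force: 0.0
[{'position': [349.8, 230.5], 'conf': 0.96}]
[array([ 0.435, -0.172,  0.089]), array([ 0.432, -0.224,  0.092]), array([ 0.433, -0.276,  0.087]), array([ 0.502, -0.226,  0.07 ]), array([ 0.501, -0.144,  0.071])]
[{'position': [206.5, 222.9], 'conf': 0.68}]
reag 0
driver 0
flask 0
jar 0
ring 0
decoy 0
beaker 0
```

View pics/c11.png

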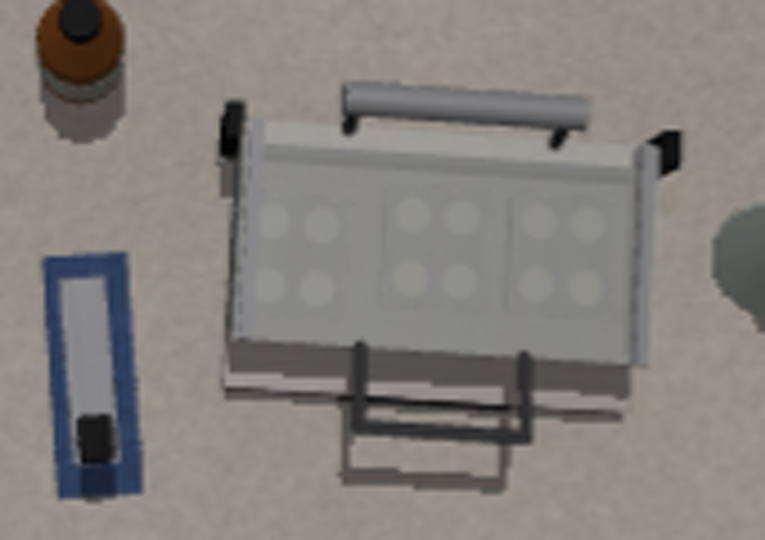

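The hood is down over all three plates, bar at about pixel (349,226) as at the start. The lifter lies on its pad. I do a last comparison with the starting picture, then hand in.

```bash
python3 -m handwheel '[[0,0,0,0,0,0],[0,0,0,0,0,0],[0,0,0,0,0,0],[0,0,0,0,0,0],[0,0,0,0,0,0],[0,0,0,0,0,0],[0,0,0,0,0,0],[0,0,0,0,0,0]]' >/dev/null
python3 -c "
from h import *
a=cv2.imread('pics/top0.png');b,_=cams.capture('top')
d=cv2.absdiff(a,b).max(2); print((d[216:240,322:376]>25).sum(), d[216:240,322:376].max())
if (d[216:240,322:376]>25).sum()<15: print(bot.hand_in())
"
```

```text
0 18
the job is handed in; nothing more can be done
None
```

The job is handed in: all three plates are flat in the dryer well under the hood, the lifter is back on its pad, and the hood is fully shut; plate C was nudged about 12 mm towards the side wall after I set it down, but lies flat and within limits.

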